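Load the analyser's sample carousel and scan it round

ROBOT

A 7-joint arm with a two-finger parallel gripper is mounted at the origin on the work surface. World frame = base frame: x ahead of the robot, y to its left, z up, the work surface at z = 0. Lengths are in m, angles in rad, forces in N, time in s.
With the tool pointing down it reaches from about 0.425 to 0.925 m from the base axis. Payload 6.8 kg.
Tool frame: the origin (TCP) lies at the very end of the fingers, on their centre line; the grasp point (between the pads) lies 19 mm behind it; x points along the fingers, y is the direction in which the jaws open and shut, and the axes are right-handed (so a half turn about x gives the same grasp; the last joint's range is limited). The gripper opens to 85 mm and grips with 20 to 120 N. Pads are 22 mm wide; open, the fingers measure 114 mm over their backs; the gripper's body (76 mm by 85 mm) begins 54 mm behind the grasp point. The pads swing forward as they close: fully open they stand 13 mm farther back than shut.
Start: joints at [-1.442, 0.477, 0.022, 1.555, -0.011, 1.109, -0.083], TCP at [0.158, 0.656, 0.231] pointing down, gripper open.
Joint ranges: [-2.96, 2.96], [-0.34, 2.1], [-1.41, 1.46], [0.24, 2.44], [-1.37, 4.51], [0.17, 1.92], [-2.96, 2.96]. Speed limits (rad/s): [2.39, 2.39, 3.14, 3.14, 3.14, 3.14, 3.14].

INTERFACE

Orientations are given as a rotation vector (axis times angle).
In Python, from bench import get_obs, grab_frame, camera_info, hand_in gives the robot as it stands.
- The arm moves only by the tool apply_moves, never from a script. Its argument "series" is text: rows parted by semicolons, each of 7 numbers parted by spaces: the turn, a rotation vector about the tool's x, y, z in rad, then the shift along the tool's x, y, z in m, then the opening, from 0 (shut) to 1 (fully open). In form: wx wy wz tx ty tz hand; .... A call has 1 to 12 rows; each row is the pose to reach, as a shift and turn from the pose commanded when the call began, along the tool's axes at that moment; what a row does not reach only later rows make up. A row lasts 1/8 s, in which the tool goes at most 62.5 mm and 10.7 degrees, less where a joint would pass 70% of its speed; a pose out of reach is approached as far as the arm can. A call with a gripper value outside its range is refused whole. The fingers move at their own pace and stop on an object; "force" is the grip in N (left out, the last holds). Time passes only in rows, so rows that repeat a pose let the fingers close. It gives the time, the measured TCP pose, the force and the opening at its end, in the units of the state.
- get_obs(): the state, without advancing time (a new reading comes with each control period).
- grab_frame(name): name is "side" or "top" or "wrist"; returns the picture (480x640x3 uint8, blue, green, red); there is no depth.
- camera_info(name): a dict with "fov_y" (degrees; the focal length in pixels is half the picture's height over the tangent of half this angle, whatever the lens; pixels are square), "cx", "cy" (the principal point, pixels), "rvec" (rotation vector, rad) and "tvec" (3), from world to camera coordinates, as OpenCV has them. Camera axes: x right, y down, z forward; pixel columns grow to the right and rows downward; lengths in m; the calibration is good to about 2 mm. A picture is of the moment at which its call begins: read the wrist's pose just before it. camera_info takes no time and is no camera call; for the wrist camera it gives the pose at the moment of the call.
- hand_in(): hands the job in, once; it reports no verdict.
The state is a dict: "clock": time; "joints": joint angles; "qvel": joint speeds; "tau": joint torques, N m; "tcp_pos": TCP position; "orientation": TCP orientation; "contact_force": force on the tool from outside, world axes, zero at the start; "moment": the same for the moment, N m; "grip_width": finger opening in m.
Only numpy, scipy, OpenCV 4.12 (cv2) and the standard library are available. Lean on these libraries where they do the work, as an engineer would, in place of code of your own. Each camera call takes 0.05 s, during which the arm holds its last target.

TASK

Slide the analyser's clear cover fully open and stand every white sample jar from the bench upright in a cup of the carousel, one to a cup, any cups; leave the carousel where it stands until all the jars are in. Then take the carousel's black knob and turn it anticlockwise (seen from above) through one full turn and on until the knob is at the code reader on the front wall - the knob starts a little short of the reader, so it passes it once and stops there the second time - so that every jar has gone past the reader. Finally slide the cover fully shut, leaving the jars in, the knob at the reader and the other things on the bench alone.

Things in the scene. Friction and masses are not known exactly. Their poses are not given: they have to be found in the camera images.
- analyser: White bench analyser, fixed. Origin on the vertical carousel axis at bench level; +x from its front (robot side) to its rear, z up. Open well 260 (x) by 272 mm (y) about the origin. Front wall 56 mm high, outer face at x = -142 mm. Side walls 12 mm thick, centred at y = +-142 mm, 105 mm high, x = -142 to 400 mm. Behind the well a housing 90 mm high, then from x = 399 mm a head 215 mm high.
- reader (a point): Middle of the code reader's dark red window, 66 mm above the bench. The reader is a black block 46 mm wide (y) and 84 mm high in the middle of the analyser's front wall (analyser x = -147 to -131 mm), its window facing the carousel.
- carousel_axis (a point): Point on the vertical turning axis of the carousel, 16 mm above the bench, level with the cups' floors. The carousel is a grey disc 236 mm in diameter with six places 60 degrees apart at 84 mm from the axis: five round white cups and one upright black knob.
- carousel (a joint): Turn of the carousel in rad, counted on through full turns, positive anticlockwise seen from above. At 0, 6.283 and 12.566 the knob stands at the code reader (analyser -x side). It starts between -1.0 and -0.35. No stops between -7 and 14; friction of about 0.1 N m (1.2 N at the knob) keeps it where it is left.
- knob_top (a point): Top centre of the knob, 92 mm above the bench, 84 mm from the axis. The knob is a black upright sleeve 22 mm in diameter, 46 mm long (46 to 92 mm above the bench), that spins freely on a steel pin fixed to the carousel, so it can be held without regrasping all the way round. The nearest cups' centres are 84 mm away.
- cover (a joint): Travel of the sliding cover in m: 0 fully shut over the well, 0.26 fully open (a stop at both ends); it opens along the analyser's +x. A clear flat plate 268 by 264 mm with a grey rim, 5 mm thick, its underside 96 mm above the bench. It stays where it is left; sliding friction about 1.5 N. It starts shut or up to 60 mm open.
- cover_handle (a point): Top centre of the cover's handle, 125 mm above the bench: an upright grey rib on the cover's front edge, 12 mm thick (analyser x), 80 mm wide (analyser y), 24 mm high above the cover. It lies at analyser x = -125 mm when shut and +135 mm when open. Pinch it across its thickness from above.
- cup1 (a point): Centre of the floor of one carousel cup, 16 mm above the bench; it turns with the carousel. Cup: round, inner diameter 56 mm, wall 3 mm, 36 mm deep (rim 52 mm above the bench), open at the top. Cups are numbered anticlockwise from the knob, 60 degrees apart.
- cup2 (a point): Centre of the floor of one carousel cup, 16 mm above the bench; it turns with the carousel. Cup: round, inner diameter 56 mm, wall 3 mm, 36 mm deep (rim 52 mm above the bench), open at the top. Cups are numbered anticlockwise from the knob, 60 degrees apart.
- cup3 (a point): Centre of the floor of one carousel cup, 16 mm above the bench; it turns with the carousel. Cup: round, inner diameter 56 mm, wall 3 mm, 36 mm deep (rim 52 mm above the bench), open at the top. Cups are numbered anticlockwise from the knob, 60 degrees apart.
- cup4 (a point): Centre of the floor of one carousel cup, 16 mm above the bench; it turns with the carousel. Cup: round, inner diameter 56 mm, wall 3 mm, 36 mm deep (rim 52 mm above the bench), open at the top. Cups are numbered anticlockwise from the knob, 60 degrees apart.
- cup5 (a point): Centre of the floor of one carousel cup, 16 mm above the bench; it turns with the carousel. Cup: round, inner diameter 56 mm, wall 3 mm, 36 mm deep (rim 52 mm above the bench), open at the top. Cups are numbered anticlockwise from the knob, 60 degrees apart.
- jar1: Sample jar, white plastic with a plain paper label and a white screw cap: body 46 mm in diameter, cap 43 mm in diameter from 49 to 70 mm up, 70 mm high in all, 0.08 to 0.15 kg, heavy at the bottom. Origin at the centre of its underside, z up along the jar. All jars are alike; three to five are present, standing on the bench to the left of the analyser (None if absent).
- jar2: Sample jar, white plastic with a plain paper label and a white screw cap: body 46 mm in diameter, cap 43 mm in diameter from 49 to 70 mm up, 70 mm high in all, 0.08 to 0.15 kg, heavy at the bottom. Origin at the centre of its underside, z up along the jar. All jars are alike; three to five are present, standing on the bench to the left of the analyser (None if absent).
- jar3: Sample jar, white plastic with a plain paper label and a white screw cap: body 46 mm in diameter, cap 43 mm in diameter from 49 to 70 mm up, 70 mm high in all, 0.08 to 0.15 kg, heavy at the bottom. Origin at the centre of its underside, z up along the jar. All jars are alike; three to five are present, standing on the bench to the left of the analyser (None if absent).
- jar4: Sample jar, white plastic with a plain paper label and a white screw cap: body 46 mm in diameter, cap 43 mm in diameter from 49 to 70 mm up, 70 mm high in all, 0.08 to 0.15 kg, heavy at the bottom. Origin at the centre of its underside, z up along the jar. All jars are alike; three to five are present, standing on the bench to the left of the analyser (None if absent).
- jar5: Sample jar, white plastic with a plain paper label and a white screw cap: body 46 mm in diameter, cap 43 mm in diameter from 49 to 70 mm up, 70 mm high in all, 0.08 to 0.15 kg, heavy at the bottom. Origin at the centre of its underside, z up along the jar. All jars are alike; three to five are present, standing on the bench to the left of the analyser (None if absent).
- amber_jar: Bystander: amber glass jar with a black cap, 56 mm in diameter, 85 mm high. Origin at the centre of its underside. Not a sample; leave it.
- culture_dish: Bystander: clear culture dish with a beige disc inside, 60 mm in diameter, 15 mm high. Origin at the centre of its underside. Leave it.
There are look-alikes about, which are no part of the job. What is shaped like the jar3 but blue or yellow is not meant.

How it is judged:
On the way, in this order (a step that is already met when the one before it is completed fails the run):
1. the cover is slid fully open (within 25 mm of its stop) (value of joint cover above 0.235 m), for 0.2 s.
2. every jar present stands upright in a carousel cup, let go, the cover still open and the carousel not yet turned past the reader (horizontal distance between jar1 and carousel_axis between 0.069 and 0.099 m and height (world z) of jar1 between 0.008 and 0.026 m and angle between each of jar1, jar2, jar3, jar4, jar5's own z axis and vertical below 0.3 rad and horizontal distance between jar2 and carousel_axis between 0.069 and 0.099 m and height (world z) of jar2 between 0.008 and 0.026 m and horizontal distance between jar3 and carousel_axis between 0.069 and 0.099 m and height (world z) of jar3 between 0.008 and 0.026 m and horizontal distance between jar4 and carousel_axis between 0.069 and 0.099 m and height (world z) of jar4 between 0.008 and 0.026 m and horizontal distance between jar5 and carousel_axis between 0.069 and 0.099 m and height (world z) of jar5 between 0.008 and 0.026 m and value of joint carousel below 0.15 rad and value of joint cover above 0.235 m and contact force between each of jar1, jar2, jar3, jar4, jar5 and the fingers below 0.2 N), for 0.2 s.
3. the carousel has been turned half way round from the reader, the jars still in (horizontal distance between jar1 and carousel_axis between 0.069 and 0.099 m and height (world z) of jar1 between 0.008 and 0.026 m and angle between each of jar1, jar2, jar3, jar4, jar5's own z axis and vertical below 0.3 rad and horizontal distance between jar2 and carousel_axis between 0.069 and 0.099 m and height (world z) of jar2 between 0.008 and 0.026 m and horizontal distance between jar3 and carousel_axis between 0.069 and 0.099 m and height (world z) of jar3 between 0.008 and 0.026 m and horizontal distance between jar4 and carousel_axis between 0.069 and 0.099 m and height (world z) of jar4 between 0.008 and 0.026 m and horizontal distance between jar5 and carousel_axis between 0.069 and 0.099 m and height (world z) of jar5 between 0.008 and 0.026 m and value of joint carousel above 3.1 rad).
4. the carousel has been turned anticlockwise right round and the knob is at the reader again (within 8 degrees), the jars still in (horizontal distance between jar1 and carousel_axis between 0.069 and 0.099 m and height (world z) of jar1 between 0.008 and 0.026 m and angle between each of jar1, jar2, jar3, jar4, jar5's own z axis and vertical below 0.3 rad and horizontal distance between jar2 and carousel_axis between 0.069 and 0.099 m and height (world z) of jar2 between 0.008 and 0.026 m and horizontal distance between jar3 and carousel_axis between 0.069 and 0.099 m and height (world z) of jar3 between 0.008 and 0.026 m and horizontal distance between jar4 and carousel_axis between 0.069 and 0.099 m and height (world z) of jar4 between 0.008 and 0.026 m and horizontal distance between jar5 and carousel_axis between 0.069 and 0.099 m and height (world z) of jar5 between 0.008 and 0.026 m and (value of joint carousel between 6.1432 and 6.4232 rad or value of joint carousel between 12.4264 and 12.7064 rad)), for 0.2 s.
At the end, for the whole second after the job is handed in: The cover is shut to within 12 mm of its stop; every jar present stands upright (within 0.3 rad) on the floor of a carousel cup, at rest; the carousel has gone round once from the reader and its knob stands at the reader within 0.14 rad (about 8 degrees) (all of step 4 and value of joint cover below 0.012 m and linear speed of each of jar1, jar2, jar3, jar4, jar5 below 0.1 m/s); the robot touches nothing.
It fails at once if the amber glass jar is pushed more than 60 mm or knocked over (distance of amber_jar from where it was at the start of the episode above 0.06 m or angle between amber_jar's own z axis and vertical above 0.6 rad).
It fails at once if the culture dish is pushed more than 60 mm or knocked over (distance of culture_dish from where it was at the start of the episode above 0.06 m or angle between culture_dish's own z axis and vertical above 0.6 rad).
Of jar1, jar2, jar3, jar4, jar5 only 3 to 5 are there at a start; the rules pass over those that are not, and their reading is None.
At some moment in a run one of jar1, jar2, jar3, jar4, jar5 may be knocked a few centimetres aside while the robot is not near it.
It also fails if it takes over 210 s, if anything falls off the work surface, if the arm or the gripper's body presses on something with over 40 N, if the wrist force passes 120 N, or if a joint passes its speed limit or range.

## Working session

There is one attempt and no reset: what is moved stays moved. The work goes in short steps, Python scripts to look and compute and a tool call to move; the robot and the scene stay as the last step left them, time stands still between calls to the robot, and variables do not carry over. Pictures are saved under pics/ and viewed, and the job is handed in when it is done.

Besides the shell and the picture viewer there is one more tool, called after "Request:" by a JSON object that holds its "name" and its "arguments", one argument or row to a line. apply_moves: Moves the arm, as the interface text tells. Its arguments: {"type":"object","properties":{"series":{"type":"string"},"force":{"type":"number"}},"required":["series"]}

```bash
ls -la; mkdir -p pics; cat > h.py <<'E'
import numpy as np,cv2
from scipy.spatial.transform import Rotation as R
from bench import get_obs,grab_frame,camera_info
E
python3 - <<'E'
from h import *
o=get_obs();print(o)
for n in ['side','top','wrist']:
    ci=camera_info(n);print(n,ci)
    cv2.imwrite(f'pics/{n}0.png',grab_frame(n))
E
```

```text
total 12
drwxr-xr-x  3 agent agent 4096 Dec  7 14:48 .
drwxr-xr-x 23 root  root  4096 Dec  7 14:48 ..
drwxr-xr-x  2 agent agent 4096 Dec  7 14:48 pics
{'clock': 0.0, 'joints': array([-1.44212894,  0.47778564,  0.02233683,  1.556422  , -0.01152588,
        1.10928629, -0.0830804 ]), 'qvel': array([-8.78819030e-04,  9.83731511e-05, -2.13481155e-03,  7.36810086e-04,
        2.01527478e-03, -2.34070367e-04, -7.90052796e-04]), 'tau': array([ 2.21108958e-04, -5.96447754e+01,  1.60812624e+00, -2.81183946e+01,
        1.25248989e-02,  9.46018612e-03,  1.75045795e-05]), 'tcp_pos': array([0.15819822, 0.65561089, 0.23034777]), 'orientation': array([ 0.18446205,  1.56289718, -0.18724855]), 'contact_force': array([ 0.27829221,  0.04510044, -0.1289437 ]), 'moment': array([-0.05105128, -0.01193588, -0.02824841]), 'grip_width': 0.08538190865218971}
side {'fov_y': 44.049327966300204, 'cx': 326.99957105049606, 'cy': 236.98523416717475, 'rvec': array([ 0.0205064 , -2.79063971,  1.37614166]), 'tvec': array([0.47193199, 0.05248103, 1.16070128])}
top {'fov_y': 42.93725586920348, 'cx': 314.56106987694017, 'cy': 238.28193974577493, 'rvec': array([ 2.17768174, -2.17627779,  0.11578533]), 'tvec': array([0.06001381, 0.49613172, 1.11296037])}
wrist {'fov_y': 68.59421196587192, 'cx': 323.69858342448083, 'cy': 240.44456727544713, 'rvec': array([-2.26331451, -1.7819302 , -0.27991049]), 'tvec': array([-0.67408137, -0.03990915,  0.38114403])}
```

View pics/top0.png

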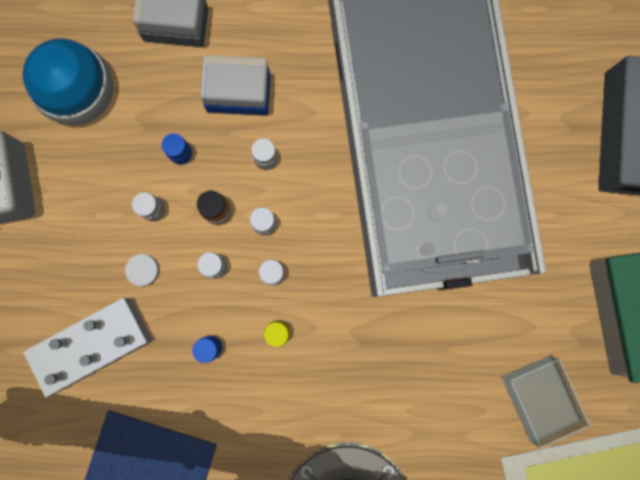

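View pics/side0.png

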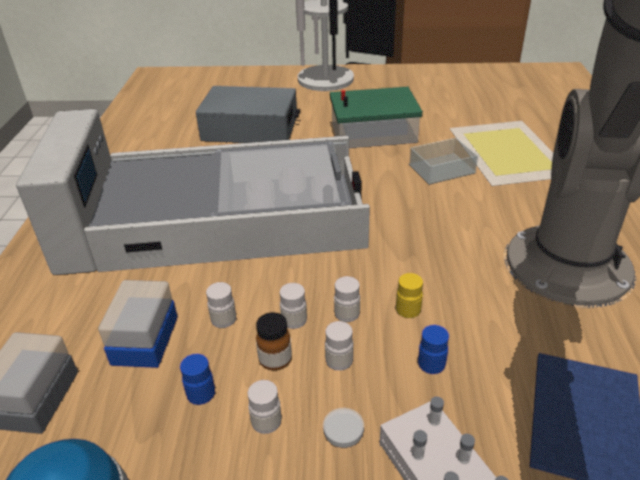

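View pics/wrist0.png

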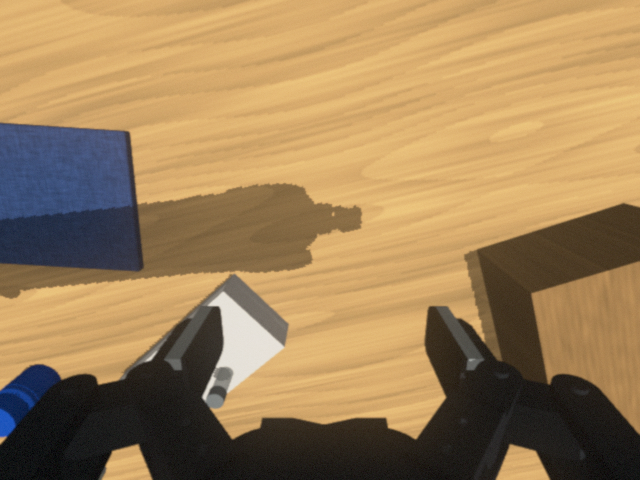

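The top view shows five white jars, with caps at about (263,153), (147,206), (262,221), (211,265) and (272,272).

These could be mistaken for them:
- Blue: (176,148) and (206,349).
- Yellow: (276,333).
- Amber jar: (212,207), black cap.
- Culture dish: (141,270).
- White peg rack: (85,345).

The side view also shows five white jars. The cover looks shut, or close to it, with the handle near (460,258). The knob is at about (428,250).

```bash
cat >> h.py <<'E'
def cam(n):
    c=camera_info(n);f=240/np.tan(np.radians(c['fov_y'])/2)
    M=R.from_rotvec(c['rvec']).as_matrix();return f,c['cx'],c['cy'],M,np.array(c['tvec'])
def cast(n,uv,z,c=None):
    f,cx,cy,M,t=c or cam(n);uv=np.atleast_2d(uv).astype(float)
    d=np.c_[(uv[:,0]-cx)/f,(uv[:,1]-cy)/f,np.ones(len(uv))]@M   # M^T d
    o=-M.T@t
    return o+d*((z-o[2])/d[:,2])[:,None]
def proj(n,P,c=None):
    f,cx,cy,M,t=c or cam(n);p=np.atleast_2d(P)@M.T+t
    return np.c_[f*p[:,0]/p[:,2]+cx,f*p[:,1]/p[:,2]+cy]
E
python3 - <<'E'
from h import *
np.set_printoptions(precision=4,suppress=True)
im=cv2.imread('pics/top0.png')
for n in ['top','side']:
    f,cx,cy,M,t=cam(n);print(n,f,-M.T@t)
hsv=cv2.cvtColor(im,cv2.COLOR_BGR2HSV)
m=((hsv[...,1]<40)&(hsv[...,2]>165)).astype(np.uint8)*255
m[:,330:]=0
nn,l,s,c=cv2.connectedComponentsWithStats(m)
for i in range(1,nn):
    if s[i,4]>150: print(s[i],c[i],cast('top',c[i],.07)[0])
J=[(263,150),(147,203),(262,218),(209,262),(271,270)]
P=cast('top',J,.07)
print(P);print(proj('side',P))
# analyser corners guess
print(cast('top',[(378,292),(540,271),(334,0),(497,0)],.105))
print(cast('top',[(457,283),(435,254),(482,248)],.084))
big=cv2.resize(im[100:310,330:560],None,fx=3.4,fy=2.8,interpolation=cv2.INTER_CUBIC);cv2.imwrite('pics/t1.png',big)
big=cv2.resize(im[120:380,110:310],None,fx=2.3,fy=2.3,interpolation=cv2.INTER_CUBIC);cv2.imwrite('pics/t2.png',big)
E
```

```text
top 610.2551766687013 [0.3871 0.0719 1.1547]
side 593.2854195536562 [0.4336 0.9002 0.7578]
[ 201   57   64   41 2193] [232.4241  77.7091] [0.7866 0.2111 0.07  ]
[252 139  23  22 396] [262.5429 149.3662] [0.6532 0.155  0.07  ]
[  0 166   9  43 267] [  3.1011 190.9026] [0.5762 0.6183 0.07  ]
[132 193  23  23 411] [143.2457 203.5645] [0.5537 0.3676 0.07  ]
[250 208  23  23 420] [261.2738 218.8262] [0.5265 0.1562 0.07  ]
[198 253  23  24 432] [208.8333 263.9583] [0.4456 0.2485 0.07  ]
[126 255  30  31 739] [140.5535 269.5548] [0.4356 0.3691 0.07  ]
[259 260  23  24 439] [270.1503 271.344 ] [0.4326 0.1396 0.07  ]
[  24  298  121   98 4647] [ 84.2563 346.0512] [0.3018 0.4637 0.07  ]
[[0.652  0.1541 0.07  ]
 [0.5547 0.3609 0.07  ]
 [0.528  0.1549 0.07  ]
 [0.4491 0.2483 0.07  ]
 [0.4349 0.1382 0.07  ]]
[[219.0678 290.49  ]
 [262.0594 388.7581]
 [291.1827 290.9037]
 [336.751  331.2862]
 [345.7216 284.3704]]
[[ 0.3958 -0.0477  0.105 ]
 [ 0.432  -0.3279  0.105 ]
 [ 0.9183  0.0263  0.105 ]
 [ 0.9199 -0.2675  0.105 ]]
[[ 0.4117 -0.189   0.084 ]
 [ 0.4627 -0.1513  0.084 ]
 [ 0.4734 -0.2346  0.084 ]]
```

View pics/t1.png

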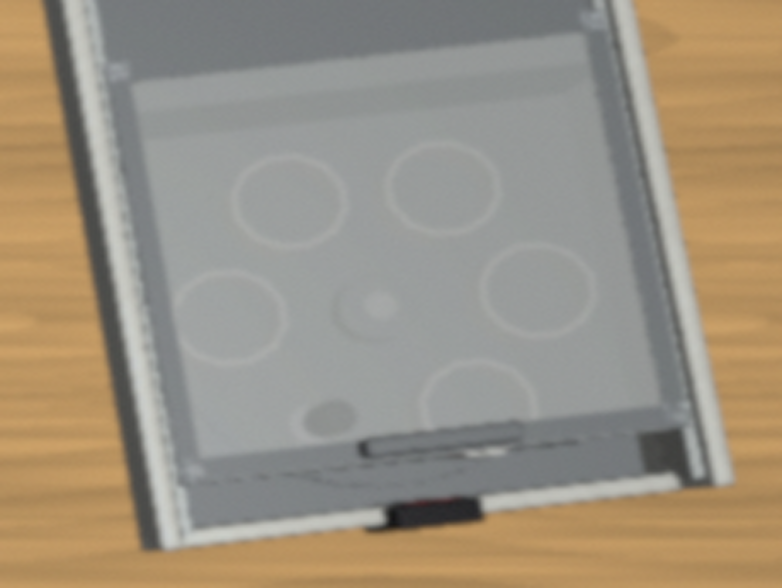

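View pics/t2.png

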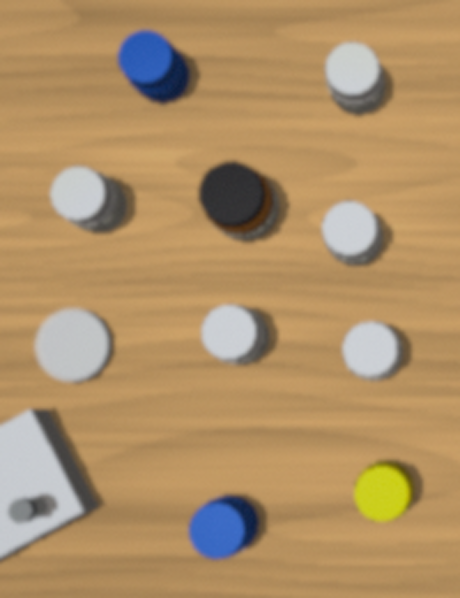

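```bash
python3 - <<'E'
from h import *
np.set_printoptions(precision=4,suppress=True)
from scipy.optimize import least_squares
u=lambda a:np.array(a,float)/[3.4,2.8]+[330,100]
cups=cast('top',u([(290,202),(443,188),(538,290),(478,405),(230,318)]),.052)[:,:2]
kn=cast('top',u([(330,418)]),.092)[0,:2]
A=np.vstack([cups,kn])
order=[(0,'c'),]
# circle fit r=84
r=least_squares(lambda p:np.hypot(*(A-p).T)-.084,A.mean(0));print('axis',r.x,r.fun)
d=A-r.x;print(np.degrees(np.arctan2(d[:,1],d[:,0])))
print('free r',least_squares(lambda p:np.hypot(*(A-p[:2]).T)-p[2],[*A.mean(0),.084]).x)
c=cast('top',u([(163,545),(733,483)]),.105)[:,:2];print('corners',c,np.hypot(*(c[1]-c[0])),np.degrees(np.arctan2(*(c[0]-c[1])[::-1])))
rd=cast('top',u([(385,512),(482,500)]),.084)[:,:2];print('reader',rd,rd.mean(0))
h=cast('top',u([(360,440),(525,423)]),.125)[:,:2];print('handle',h,h.mean(0))
# left wall line
L=cast('top',[(334,2),(378,294.6)],.105)[:,:2];print(np.degrees(np.arctan2(*(L[0]-L[1])[::-1])))
Rr=cast('top',[(497,2),(545,272)],.105)[:,:2];print(np.degrees(np.arctan2(*(Rr[0]-Rr[1])[::-1])))
E
```

```text
axis [ 0.5478 -0.1735] [-0.0003  0.0006  0.0004 -0.0017 -0.0011  0.0021]
[  35.8066  -23.7847  -83.3389 -142.9352   96.1804  154.06  ]
free r [ 0.5478 -0.1735  0.084 ]
corners [[ 0.3913 -0.0475]
 [ 0.4294 -0.3375]] 0.29248391960734693 97.48579003498661
reader [[ 0.412  -0.1648]
 [ 0.4195 -0.2152]] [ 0.4157 -0.19  ]
handle [[ 0.4545 -0.1441]
 [ 0.4648 -0.2268]] [ 0.4596 -0.1855]
8.045756415983353
8.10427240764275
```

```bash
cat >> h.py <<'E'
np.set_printoptions(precision=4,suppress=True)
YAW=np.radians(7.75);AX=np.array([.5478,-.1735])
def a2w(X,Y): c,s=np.cos(YAW),np.sin(YAW);return AX+np.array([c*X-s*Y,s*X+c*Y])
def w2a(p): c,s=np.cos(YAW),np.sin(YAW);d=np.asarray(p)[:2]-AX;return np.array([c*d[0]+s*d[1],-s*d[0]+c*d[1]])
def Rdes(extra=0):
    c,s=np.cos(YAW+extra),np.sin(YAW+extra);y=np.array([c,s,0]);x=np.array([0,0,-1.]);return np.c_[x,y,np.cross(x,y)]
def rel(X,Y,z,extra=0):
    o=get_obs();R0=R.from_rotvec(o['orientation']).as_matrix()
    p=np.array([*a2w(X,Y),z]);return R.from_matrix(R0.T@Rdes(extra)).as_rotvec(),R0.T@(p-o['tcp_pos'])
E
python3 - <<'E'
from h import *
print(R.from_rotvec(get_obs()['orientation']).as_matrix())
print(rel(-.135,0,.2),rel(-.135,0,.2,np.pi))
for p in [(.6532,.155),(.5537,.3676),(.5265,.1562),(.4456,.2485),(.4326,.1396)]:print(w2a(p))
print('amber',w2a(cast('top',[(212,205)],.085)[0]))
E
```

```text
[[-0.0002  0.2346  0.9721]
 [-0.0014  0.9721 -0.2346]
 [-1.     -0.0014  0.0001]]
(array([1.1988, 0.0009, 0.0011]), array([ 0.0317, -0.7638,  0.4474])) (array([-1.9428, -0.0013,  0.001 ]), array([ 0.0317, -0.7638,  0.4474]))
[0.1487 0.3113]
[0.0788 0.5354]
[0.0234 0.3296]
[-0.0444  0.4319]
[-0.0719  0.3258]
amber [0.0573 0.4118]
```

Request:
{"name": "apply_moves", "arguments": {
  "series": "1.2 0 0 -0.02 -0.27 0.4 0.3;1.2 0 0 -0.02 -0.27 0.4 0.3;1.2 0 0 -0.02 -0.27 0.4 0.3;1.2 0 0 -0.02 -0.27 0.4 0.3;1.2 0 0 -0.02 -0.27 0.4 0;1.2 0 0 -0.02 -0.27 0.4 0;1.2 0 0 -0.02 -0.27 0.4 0;1.2 0 0 -0.02 -0.27 0.4 0;1.2 0 0 -0.02 -0.27 0.4 0;1.2 0 0 -0.02 -0.27 0.4 0",
  "force": 40
}}

```text
clock: 1.4
tcp_pos: [0.4832, 0.3004, 0.251]
orientation: [1.109, 1.271, -1.11]
contact_force: [-0.3, 0.6, -0.1]
grip_width: 0.0001
```

```bash
python3 - <<'E'
from h import *
o=get_obs();print(o['clock'],o['tcp_pos'],w2a(o['tcp_pos']),o['grip_width']);print(rel(-.135,0,.2),o['joints'])
E
```

```text
1.4 [0.4832 0.3004 0.251 ] [-0.0001  0.4783] 0.00010098896515537736
(array([-0.0009, -0.0003,  0.0008]), array([ 0.051 , -0.1345,  0.4784])) [-1.0036  0.2961  0.4198  1.8139 -0.1375  1.0606 -0.3981]
```

Request:
{"name": "apply_moves", "arguments": {
  "series": "0 0 0 0.04 -0.13 0.478 0;0 0 0 0.04 -0.14 0.478 0;0 0 0 0.04 -0.14 0.478 0;0 0 0 0.04 -0.14 0.478 0;0 0 0 0.04 -0.14 0.478 0;0 0 0 0.04 -0.14 0.478 0;0 0 0 0.04 -0.14 0.478 0;0 0 0 0.04 -0.14 0.478 0;0 0 0 0.04 -0.14 0.478 0;0 0 0 0.09 -0.14 0.478 0;0 0 0 0.142 -0.14 0.478 0;0 0 0 0.142 -0.14 0.478 0"
}}

```text
clock: 2.9
tcp_pos: [0.4067, -0.19, 0.1067]
orientation: [1.105, 1.278, -1.113]
contact_force: [-0.0, -0.1, 0.1]
grip_width: -0.0003
```

```bash
python3 - <<'E'
from h import *
o=get_obs();print(o['tcp_pos'],w2a(o['tcp_pos']),o['contact_force'])
cv2.imwrite('pics/w1.png',grab_frame('wrist'));cv2.imwrite('pics/s1.png',grab_frame('side'))
E
```

```text
[ 0.4067 -0.19    0.1067] [-0.142   0.0027] [-0.0259 -0.1385  0.1434]
```

View pics/w1.png

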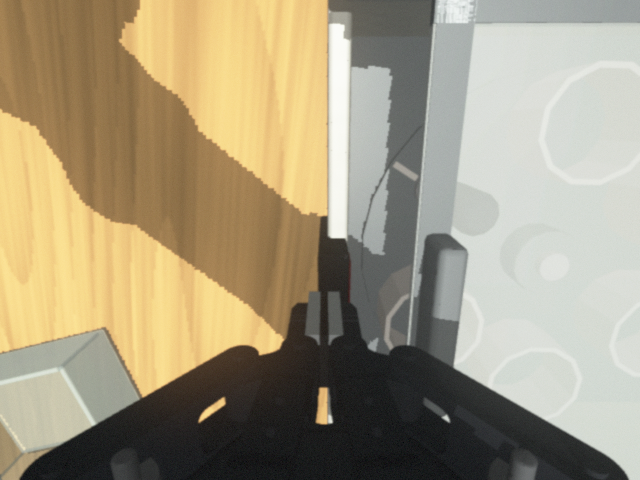

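View pics/s1.png

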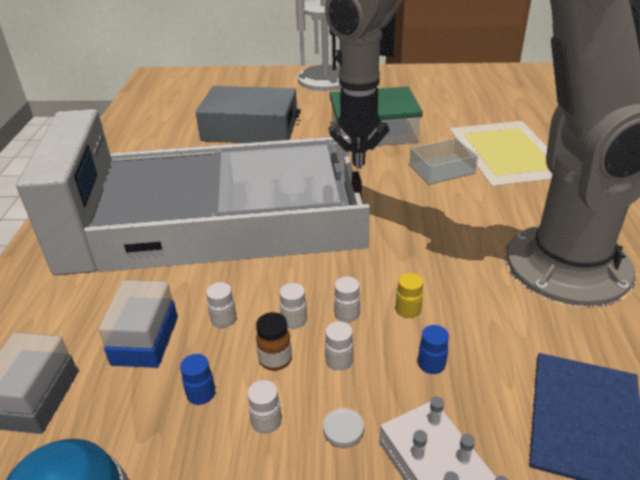

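The wrist view shows the closed fingertips at (323,320), over the front wall just in front of the handle at (440,290). I'll push it open from there.

Request:
{"name": "apply_moves", "arguments": {
  "series": "0 0 0 0 0.025 0 0;0 0 0 0 0.05 0 0;0 0 0 0 0.075 0 0;0 0 0 0 0.1 0 0;0 0 0 0 0.125 0 0;0 0 0 0 0.15 0 0;0 0 0 0 0.175 0 0;0 0 0 0 0.2 0 0;0 0 0 0 0.22 0 0;0 0 0 0 0.24 0 0;0 0 0 0 0.25 0 0;0 0 0 0 0.25 0 0"
}}

```text
clock: 4.5
tcp_pos: [0.6581, -0.1585, 0.1112]
orientation: [1.11, 1.268, -1.107]
contact_force: [-1.0, -0.0, -0.6]
grip_width: 0.0
```

```bash
python3 - <<'E'
from h import *
o=get_obs();print(o['tcp_pos'],w2a(o['tcp_pos']),o['contact_force'])
cv2.imwrite('pics/t3.png',grab_frame('top'));cv2.imwrite('pics/w3.png',grab_frame('wrist'))
E
```

```text
[ 0.6581 -0.1585  0.1112] [0.1114 0.    ] [-0.9989 -0.0354 -0.5571]
```

View pics/t3.png

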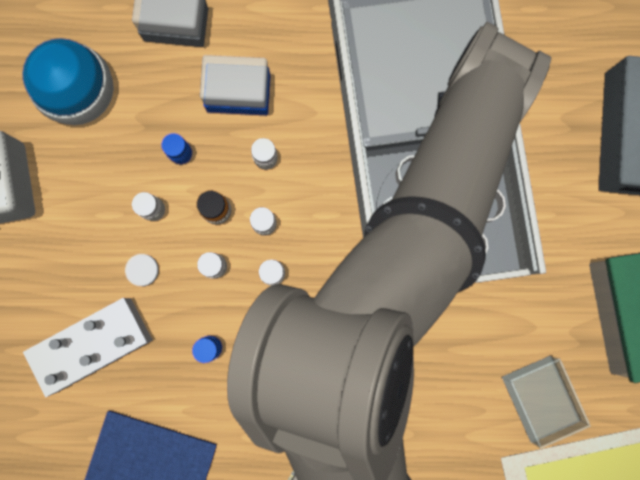

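View pics/w3.png

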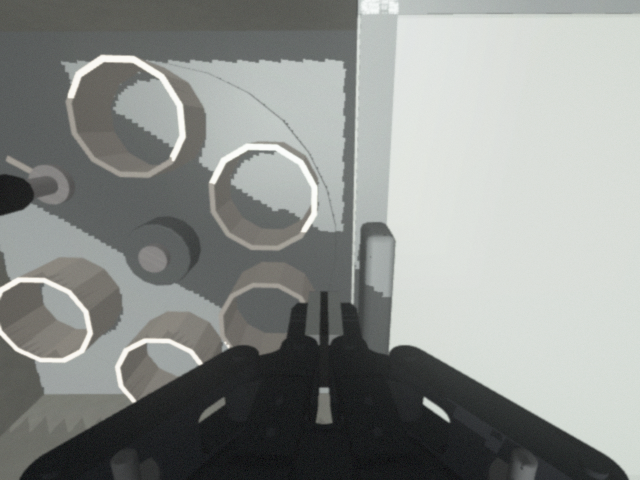

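```bash
python3 - <<'E'
from h import *
im=cv2.imread('pics/t3.png');cv2.imwrite('pics/t3c.png',cv2.resize(im[90:230,350:550],None,fx=4,fy=4,interpolation=cv2.INTER_CUBIC))
for q in [(418,133),(435.9,257.1)]: print(w2a(cast('top',[q],.125)[0]))
E
```

```text
[0.1279 0.0394]
[-0.0885  0.0416]
```

View pics/t3c.png

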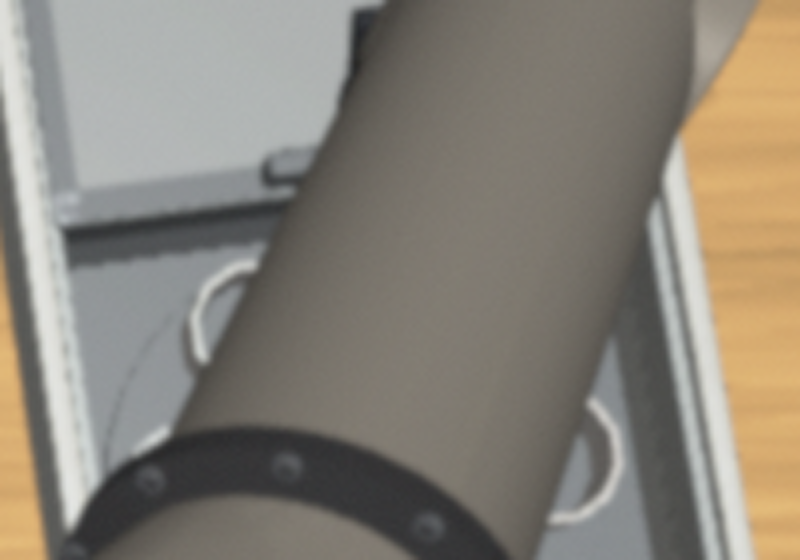

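Request:
{"name": "apply_moves", "arguments": {
  "series": "0 0 0 0 0.003 0 0;0 0 0 0 0.006 0 0;0 0 0 0 0.006 0 0;0 0 0 0 -0.02 0 0;0 0 0 -0.05 -0.03 0 0.3;0 0 0 -0.11 -0.03 0 0.5;0 0 0 -0.14 -0.03 0 0.76;0 0 0 -0.14 -0.03 -0.06 0.76;0 0 0 -0.14 -0.03 -0.12 0.76;0 0 0 -0.14 -0.03 -0.18 0.76;0 0 0 -0.14 -0.03 -0.24 0.76;0 0 0 -0.14 -0.03 -0.3 0.76"
}}

```text
clock: 6.1
tcp_pos: [0.5865, 0.1361, 0.2495]
orientation: [1.111, 1.269, -1.109]
contact_force: [0.4, 0.0, -0.3]
grip_width: 0.0647
```

```bash
python3 - <<'E'
from h import *
o=get_obs();print(o['tcp_pos'],w2a(o['tcp_pos']),o['contact_force'],o['grip_width'])
cv2.imwrite('pics/t4.png',grab_frame('top'));cv2.imwrite('pics/w4.png',grab_frame('wrist'))
E
```

```text
[0.5865 0.1361 0.2495] [0.0801 0.3016] [ 0.3833  0.0402 -0.3343] 0.0647112686118045
```

View pics/t4.png

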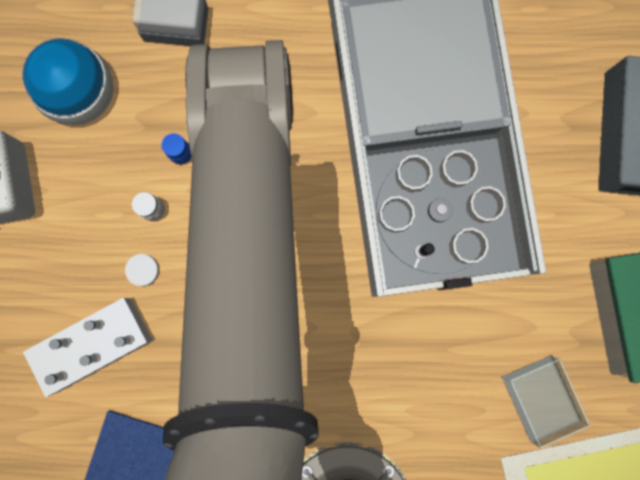

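View pics/w4.png

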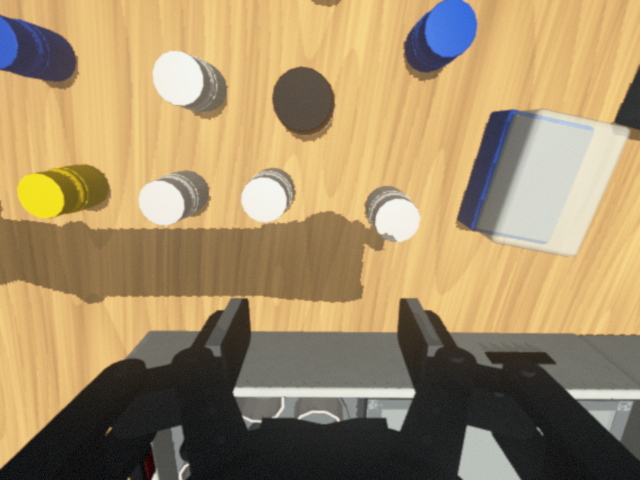

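The cover is open, with its handle at (439,128), and all five cups and the knob at (428,249) are clear. I'll refine the cup positions and locate the jars in the wrist view.

```bash
python3 - <<'E'
from h import *
from scipy.optimize import least_squares
im=cv2.imread('pics/t4.png')
h=cast('top',[(439,126.5)],.125)[0];print('handle',w2a(h))
big=cv2.resize(im[120:300,360:550],None,fx=4,fy=4,interpolation=cv2.INTER_CUBIC);cv2.imwrite('pics/t4c.png',big)
g=cv2.cvtColor(im,cv2.COLOR_BGR2GRAY)
pts=[]
for c in [(414,172),(461,167),(487,204),(470,246),(397,213)]:
    y,x=np.mgrid[0:480,0:640];d=np.hypot(x-c[0],y-c[1]);m=(d<22)&(d>10)&(g>175)
    ps=np.c_[x[m],y[m]].astype(np.float32);e=cv2.fitEllipse(ps);pts.append(e[0]);print(e)
cups=cast('top',pts,.052)[:,:2]
hs=cv2.cvtColor(im,cv2.COLOR_BGR2HSV)[...,2]
m=np.zeros_like(g,bool);m[240:260,418:438]=hs[240:260,418:438]<45
ys,xs=np.nonzero(m);print('knob',xs.mean(),ys.mean(),xs.min(),xs.max(),ys.min(),ys.max())
r=least_squares(lambda p:np.hypot(*(cups-p).T)-.084,cups.mean(0));print(r.x,r.fun*1e3)
d=cups-r.x;print(np.degrees(np.arctan2(d[:,1],d[:,0])))
print(cast('top',[(xs.mean(),ys.mean())],.08)[0])
# wrist caps
w=cv2.imread('pics/w4.png');hw=cv2.cvtColor(w,cv2.COLOR_BGR2HSV)
m=((hw[...,1]<40)&(hw[...,2]>190)).astype(np.uint8);m[300:]=0
nn,l,s,c=cv2.connectedComponentsWithStats(m)
for i in range(1,nn):
    if s[i,4]>300:
        p=cast('wrist',[c[i]],.07)[0];print(s[i],c[i],p[:2],w2a(p))
E
```

```text
handle [0.1344 0.0016]
((414.83953857421875, 171.2147216796875), (31.79787826538086, 32.95545196533203), 116.27002716064453)
((460.1082763671875, 166.47909545898438), (31.68390655517578, 32.99016189575195), 127.22166442871094)
((488.04046630859375, 203.02565002441406), (31.872940063476562, 33.21493911743164), 127.66058349609375)
((470.72174072265625, 244.92132568359375), (32.287353515625, 33.42948532104492), 142.41111755371094)
((397.02294921875, 212.60362243652344), (32.34705352783203, 33.275245666503906), 121.48577880859375)
knob 424.10869565217394 250.2391304347826 421 429 245 254
[ 0.5495 -0.1735] [0.2235 0.0497 0.0183 0.2734 0.0681]
[  36.2631  -23.7136  -83.8016 -143.7366   96.0649]
[ 0.4696 -0.1329  0.08  ]
[ 153   51   50   54 2127] [177.6775  77.7057] [0.4468 0.2434] [-0.0439  0.4267]
[  496   112   132   142 11307] [560.0754 182.5812] [0.7938 0.206 ] [0.2949 0.3428]
[ 242  177   45   45 1578] [263.5767 199.2326] [0.5276 0.1512] [0.0238 0.3245]
[ 139  181   45   44 1556] [161.1671 202.4749] [0.4337 0.1343] [-0.0715  0.3204]
[ 375  199   45   43 1414] [397.4767 218.9774] [0.6542 0.1508] [0.1492 0.307 ]
```

View pics/t4c.png

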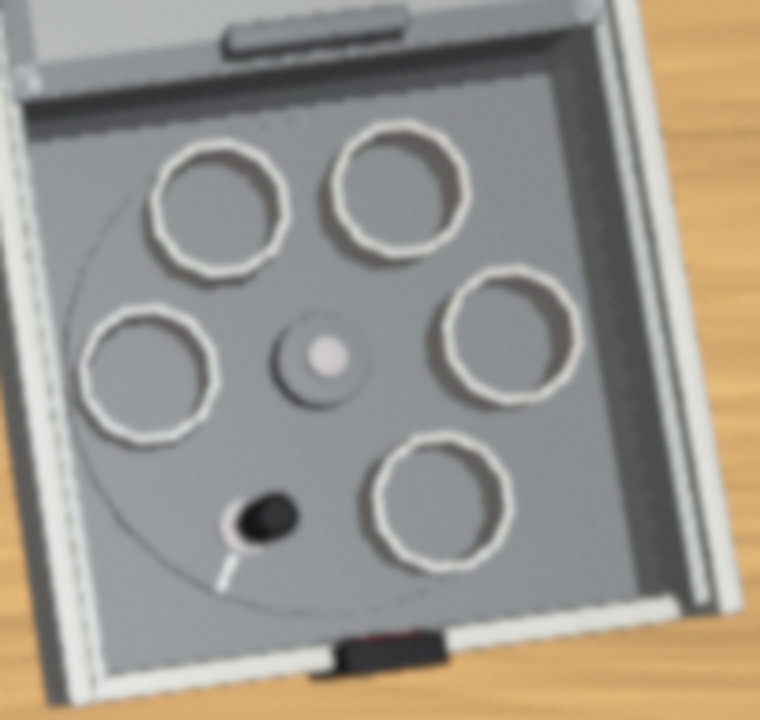

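```bash
sed -i 's/AX=np.array.*/AX=np.array([.5495,-.1735])/' h.py; python3 - <<'E'
from h import *
p=w2a((.527,.1537));print(p,rel(*p,.15))
# cups check from wrist image w3 : tcp moved since, so only note
E
```

```text
[0.0218 0.3272] (array([ 0.0111, -0.0038,  0.001 ]), array([ 0.0986, -0.0563, -0.0178]))
```

Request:
{"name": "apply_moves", "arguments": {
  "series": "0.01 0 0 0.03 -0.056 -0.026 0.76;0.01 0 0 0.06 -0.056 -0.026 0.76;0.01 0 0 0.1 -0.056 -0.026 0.76;0.01 0 0 0.1 -0.056 -0.026 0.76;0.01 0 0 0.1 -0.056 -0.026 0.76"
}}

```text
clock: 6.82
tcp_pos: [0.529, 0.1522, 0.1505]
orientation: [1.119, 1.264, -1.117]
contact_force: [0.2, -0.3, 1.2]
grip_width: 0.0649
```

```bash
cat >> h.py <<'E'
def caps(fn,rows=480):
    w=grab_frame('wrist');c0=cam('wrist');cv2.imwrite(fn,w);hw=cv2.cvtColor(w,cv2.COLOR_BGR2HSV)
    m=((hw[...,1]<40)&(hw[...,2]>190)).astype(np.uint8);m[rows:]=0
    cn,_=cv2.findContours(m,cv2.RETR_EXTERNAL,cv2.CHAIN_APPROX_NONE)
    for k in cn:
        if cv2.contourArea(k)>300:
            (u,v),r=cv2.minEnclosingCircle(k);p=cast('wrist',[(u,v)],.07,c0)[0];print('px',round(u),round(v),round(r),'world',p[:2],'an',w2a(p))
E
python3 - <<'E'
from h import *
o=get_obs();print(o['tcp_pos'],w2a(o['tcp_pos']),o['grip_width'])
caps('pics/w5.png')
E
```

```text
[0.529  0.1522 0.1505] [0.0236 0.3254] 0.06492791398092669
px 504 269 32 world [0.6545 0.1535] an [0.1481 0.3099]
px 181 252 32 world [0.4336 0.1393] an [-0.0727  0.3256]
px 321 242 30 world [0.5267 0.1576] an [0.0221 0.3311]
px 203 80 40 world [0.4464 0.2477] an [-0.0454  0.4313]
```

View pics/w5.png

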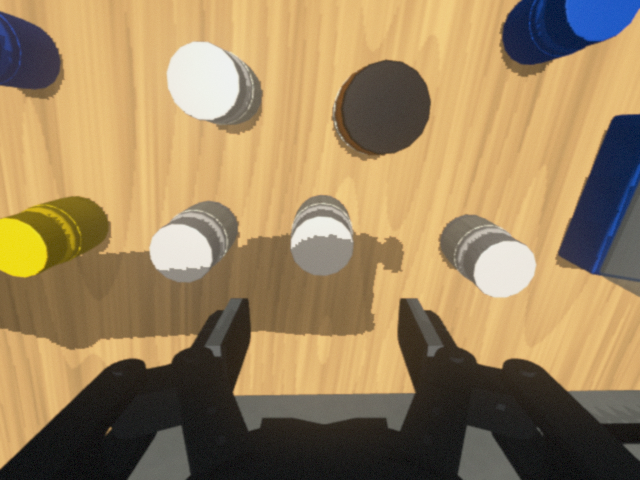

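```bash
python3 - <<'E'
from h import *
print(rel(*w2a((.527,.1555)),.047))
for p in [(.527,.1555)]: print(w2a(p))
for a in (208.3,268.3,328.3,28.3,88.3):print(a,.084*np.cos(np.radians(a)),.084*np.sin(np.radians(a)))
E
```

```text
(array([-0.0119, -0.0005, -0.0025]), array([ 0.1039, -0.0022, -0.0034]))
[0.0221 0.329 ]
208.3 -0.0739600976947696 -0.039823409559957786
268.3 -0.002491964503149313 -0.08396302825002826
328.3 0.07146813319162033 -0.04413961869007047
28.3 0.07396009769476962 0.03982340955995777
88.3 0.002491964503149303 0.08396302825002826
```

Request:
{"name": "apply_moves", "arguments": {
  "series": "-0.01 0 0 0.03 -0.002 -0.003 0.76;-0.01 0 0 0.06 -0.002 -0.003 0.76;-0.01 0 0 0.09 -0.002 -0.003 0.76;-0.01 0 0 0.104 -0.002 -0.003 0.76;-0.01 0 0 0.104 -0.002 -0.003 0.76;-0.01 0 0 0.104 -0.002 -0.003 0;-0.01 0 0 0.104 -0.002 -0.003 0;-0.01 0 0 0.104 -0.002 -0.003 0;-0.01 0 0 0.104 -0.002 -0.003 0;-0.01 0 0 0.05 -0.002 -0.003 0;-0.01 0 0 -0.02 -0.002 -0.003 0;-0.01 0 0 -0.04 -0.002 -0.003 0",
  "force": 30
}}

```text
clock: 8.38
tcp_pos: [0.527, 0.1553, 0.193]
orientation: [1.114, 1.268, -1.106]
contact_force: [0.2, 0.6, -1.1]
grip_width: 0.0421
```

```bash
python3 - <<'E'
from h import *
o=get_obs();print(o['tcp_pos'],w2a(o['tcp_pos']),o['grip_width'],o['contact_force'],rel(.074,.0398,.2))
cv2.imwrite('pics/w6.png',grab_frame('wrist'));cv2.imwrite('pics/s6.png',grab_frame('side'))
E
```

```text
[0.527  0.1553 0.193 ] [0.022  0.3288] 0.042093152863130395 [ 0.2373  0.5766 -1.0968] (array([-0.0018, -0.0019, -0.0046]), array([-0.0073,  0.0525,  0.2889]))
```

View pics/w6.png

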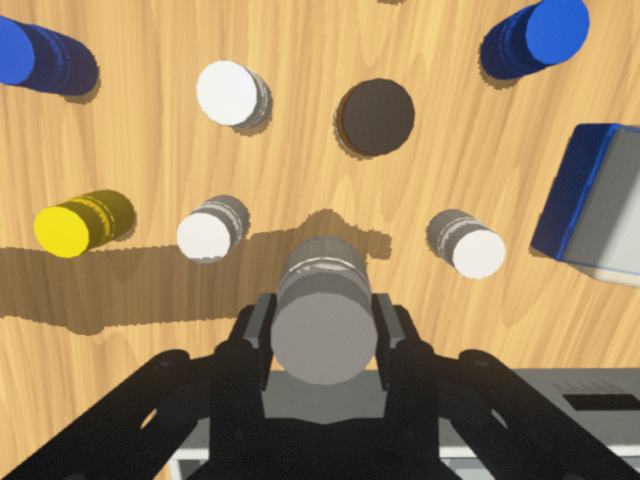

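View pics/s6.png

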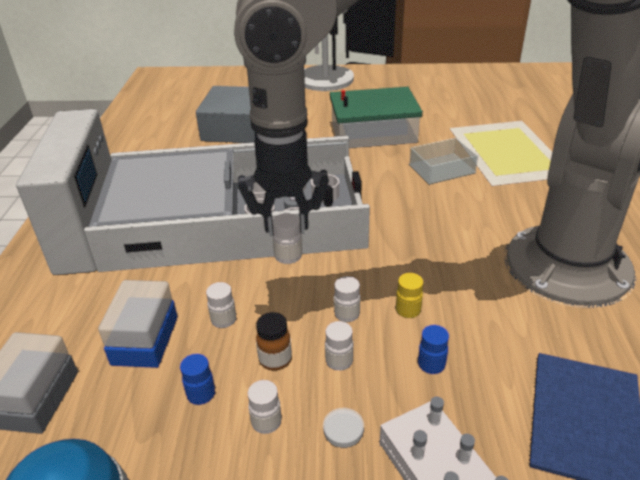

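The wrist view shows the cap held at (323,330). The side view shows the jar hanging upright at (287,237).

```bash
python3 - <<'E'
from h import *
o=get_obs();print('cap',w2a(cast('wrist',[(324,332)],o['tcp_pos'][2]+.023)[0]),w2a(o['tcp_pos']));print(rel(.0715,-.0441,.2))
E
```

```text
cap [0.0223 0.3317] [0.0227 0.3292]
(array([-0.0014, -0.0029, -0.0062]), array([-0.0079,  0.0494,  0.3732]))
```

Request:
{"name": "apply_moves", "arguments": {
  "series": "0 0 0 -0.01 0.01 0.06 0;0 0 0 -0.01 0.02 0.12 0;0 0 0 -0.01 0.03 0.18 0;0 0 0 -0.01 0.04 0.24 0;0 0 0 -0.01 0.049 0.3 0;0 0 0 -0.01 0.049 0.35 0;0 0 0 -0.01 0.049 0.374 0;0 0 0 -0.01 0.049 0.374 0;0 0 0 -0.01 0.049 0.374 0"
}}

```text
clock: 9.6
tcp_pos: [0.6238, -0.2073, 0.1981]
orientation: [1.11, 1.272, -1.109]
contact_force: [0.4, 1.1, -1.6]
grip_width: 0.0419
```

```bash
python3 - <<'E'
from h import *
o=get_obs();w=grab_frame('wrist');cv2.imwrite('pics/w7.png',w)
for a in (208.3,268.3,328.3,28.3,88.3):
    p=a2w(.084*np.cos(np.radians(a)),.084*np.sin(np.radians(a)));q=proj('wrist',[*p,.052])[0];print(a,q)
    th=np.linspace(0,6.28,40);
    for x in proj('wrist',np.c_[p[0]+.0295*np.cos(th),p[1]+.0295*np.sin(th),0*th+.052]): cv2.circle(w,tuple(int(round(t)) for t in x),1,(0,0,255),-1)
cv2.imwrite('pics/w7b.png',w)
print(w2a(o['tcp_pos']),rel(.0715,-.0451,.063),o['tcp_pos'])
E
```

```text
208.3 [155.6634 220.5156]
268.3 [243.3429 268.7063]
328.3 [326.7229 225.5175]
28.3 [330.24   121.7055]
88.3 [234.261   58.8787]
[ 0.069  -0.0436] (array([ 0.0008, -0.0016,  0.0009]), array([0.1354, 0.0022, 0.0022])) [ 0.6238 -0.2073  0.1981]
```

View pics/w7b.png

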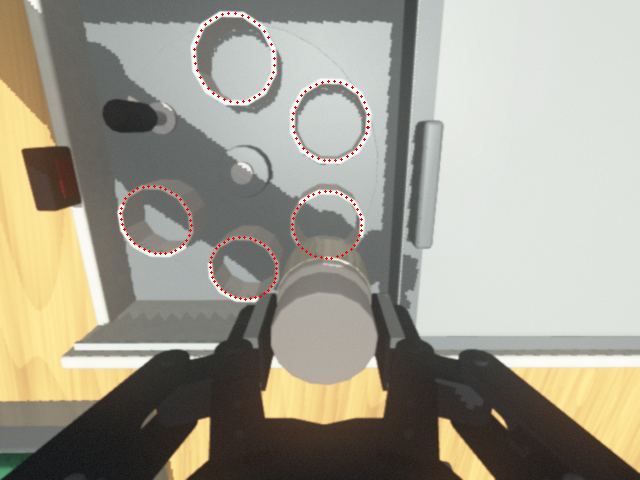

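The projected rims fall on the cup rims in the wrist image, so the calibration agrees. Next I lower the jar and release it.

Request:
{"name": "apply_moves", "arguments": {
  "series": "0 0 0 0.04 0.002 0.002 0;0 0 0 0.08 0.002 0.002 0;0 0 0 0.09 0.002 0.002 0;0 0 0 0.105 0.002 0.002 0;0 0 0 0.12 0.002 0.002 0;0 0 0 0.134 0.002 0.002 0;0 0 0 0.134 0.002 0.002 0"
}}

```text
clock: 10.52
tcp_pos: [0.6256, -0.2103, 0.0642]
orientation: [1.11, 1.271, -1.111]
contact_force: [1.2, 0.3, -1.2]
grip_width: 0.0421
```

```bash
python3 - <<'E'
from h import *
o=get_obs();print(w2a(o['tcp_pos']),o['tcp_pos'],o['contact_force'])
cv2.imwrite('pics/w8.png',grab_frame('wrist'))
E
```

```text
[ 0.0705 -0.0468] [ 0.6256 -0.2103  0.0642] [ 1.2274  0.3066 -1.228 ]
```

View pics/w8.png

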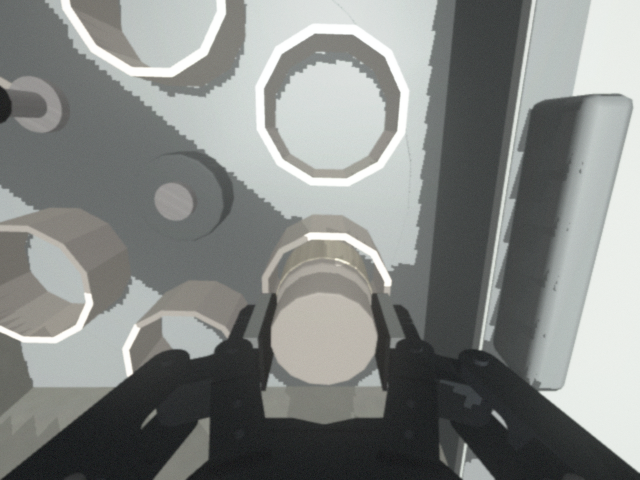

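Request:
{"name": "apply_moves", "arguments": {
  "series": "0 0 0 0.001 0 0 0.62;0 0 0 0.001 0 0 0.62;0 0 0 0.001 0 0 0.62;0 0 0 -0.04 0 0 0.62;0 0 0 -0.09 0 0 0.7;0 0 0 -0.13 -0.02 -0.05 0.76;0 0 0 -0.13 -0.045 -0.11 0.76;0 0 0 -0.13 -0.07 -0.17 0.76;0 0 0 -0.13 -0.095 -0.23 0.76;0 0 0 -0.13 -0.12 -0.29 0.76;0 0 0 -0.13 -0.143 -0.345 0.76;0 0 0 -0.13 -0.143 -0.345 0.76"
}}

```text
clock: 12.08
tcp_pos: [0.437, 0.1161, 0.1959]
orientation: [1.107, 1.274, -1.103]
contact_force: [0.9, -0.6, 0.3]
grip_width: 0.065
```

```bash
python3 - <<'E'
from h import *
o=get_obs();print(w2a(o['tcp_pos']),o['tcp_pos'],o['contact_force'])
caps('pics/w9.png');cv2.imwrite('pics/t9.png',grab_frame('top'))
E
```

```text
[-0.0724  0.3021] [0.437  0.1161 0.1959] [ 0.8849 -0.5599  0.335 ]
px 602 223 29 world [0.6545 0.1522] an [0.1479 0.3086]
px 323 203 27 world [0.434  0.1378] an [-0.0725  0.324 ]
px 364 51 34 world [0.4469 0.2465] an [-0.045  0.43 ]
```

View pics/w9.png

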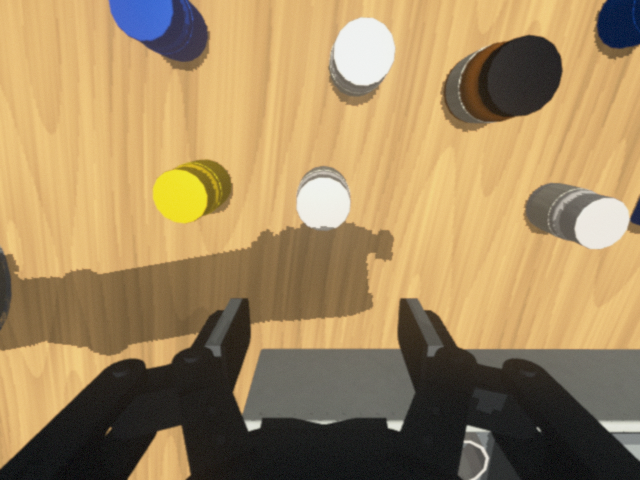

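View pics/t9.png

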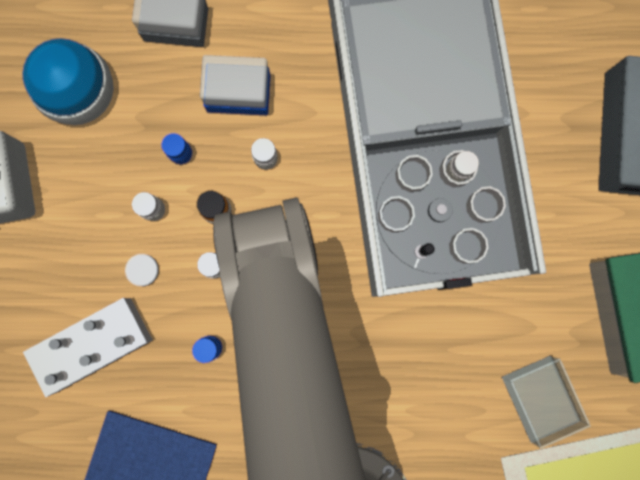

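The first jar stands in its cup at (463,163). The next jar's cap is at wrist pixel (323,203).

Request:
{"name": "apply_moves", "arguments": {
  "series": "0 0 0 0.02 0 -0.023 0.76;0 0 0 0.07 0 -0.023 0.76;0 0 0 0.11 0 -0.023 0.76;0 0 0 0.135 0 -0.023 0.76;0 0 0 0.149 0 -0.023 0.76;0 0 0 0.149 0 -0.023 0.76;0 0 0 0.149 0 -0.023 0;0 0 0 0.149 0 -0.023 0;0 0 0 0.149 0 -0.023 0;0 0 0 0.149 0 -0.023 0;0 0 0 0.09 0 -0.023 0;0 0 0 0.03 0 -0.023 0"
}}

```text
clock: 13.68
tcp_pos: [0.435, 0.1347, 0.1665]
orientation: [1.108, 1.269, -1.112]
contact_force: [0.9, 1.6, -0.2]
grip_width: 0.0422
```

```bash
python3 - <<'E'
from h import *
o=get_obs();print(w2a(o['tcp_pos']),o['tcp_pos'],o['contact_force'],o['grip_width']);print(rel(-.0025,-.085,.2))
E
```

```text
[-0.0719  0.3208] [0.435  0.1347 0.1665] [ 0.9091  1.6094 -0.2384] 0.04215055057501325
(array([-0.0013,  0.0013,  0.0013]), array([-0.0331,  0.0699,  0.4058]))
```

Request:
{"name": "apply_moves", "arguments": {
  "series": "0 0 0 -0.035 0 0.03 0;0 0 0 -0.035 0.01 0.09 0;0 0 0 -0.035 0.02 0.15 0;0 0 0 -0.035 0.03 0.21 0;0 0 0 -0.035 0.04 0.27 0;0 0 0 -0.035 0.055 0.33 0;0 0 0 -0.035 0.07 0.38 0;0 0 0 -0.035 0.07 0.405 0;0 0 0 -0.035 0.07 0.405 0;0 0 0 -0.035 0.07 0.405 0"
}}

```text
clock: 14.92
tcp_pos: [0.5589, -0.2557, 0.2001]
orientation: [1.11, 1.271, -1.109]
contact_force: [0.1, 0.7, -1.3]
grip_width: 0.042
```

```bash
cat >> h.py <<'E'
def held(fn):
    o=get_obs();w=grab_frame('wrist');cv2.imwrite(fn,w)
    print(w2a(o['tcp_pos']),o['tcp_pos'],o['contact_force'],o['grip_width'])
E
python3 - <<'E'
from h import *
held('pics/w10.png');print(rel(-.0025,-.0845,.064))
E
```

```text
[-0.0018 -0.0827] [ 0.5589 -0.2557  0.2001] [ 0.0715  0.6972 -1.316 ] 0.041970146880682194
(array([ 0.0006, -0.0013, -0.    ]), array([ 0.1362, -0.0009,  0.0024]))
```

View pics/w10.png

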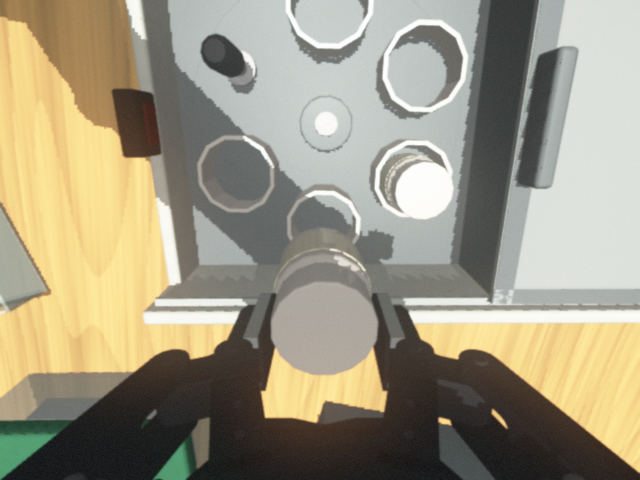

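```bash
python3 - <<'E'
from h import *
o=get_obs();t=w2a(o['tcp_pos']);c=w2a(cast('wrist',[(325,321)],o['tcp_pos'][2]+.023)[0]);print(t,c,c-t)
E
```

```text
[-0.0016 -0.0823] [-0.0014 -0.0749] [0.0002 0.0074]
```

Request:
{"name": "apply_moves", "arguments": {
  "series": "0 0 0 0.04 -0.001 0.008 0;0 0 0 0.08 -0.001 0.008 0;0 0 0 0.09 -0.001 0.008 0;0 0 0 0.105 -0.001 0.008 0;0 0 0 0.12 -0.001 0.008 0;0 0 0 0.134 -0.001 0.008 0;0 0 0 0.134 -0.001 0.008 0"
}}

```text
clock: 15.85
tcp_pos: [0.5584, -0.2648, 0.0653]
orientation: [1.11, 1.271, -1.111]
contact_force: [0.5, 0.2, -0.9]
grip_width: 0.0418
```

```bash
python3 - <<'E'
from h import *
held('pics/w11.png')
E
```

```text
[-0.0035 -0.0916] [ 0.5584 -0.2648  0.0653] [ 0.4569  0.153  -0.9051] 0.041769135405595084
```

View pics/w11.png

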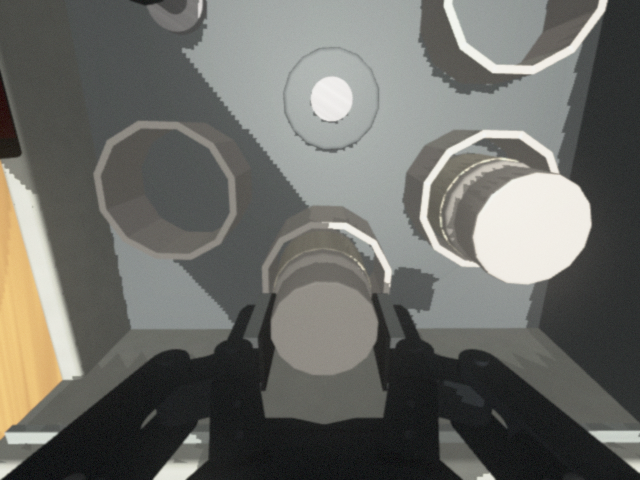

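Request:
{"name": "apply_moves", "arguments": {
  "series": "0 0 0 0 0 0 0.62;0 0 0 0 0 0 0.62;0 0 0 0 0 0 0.62;0 0 0 -0.04 0 0 0.62;0 0 0 -0.09 0 0 0.7;0 0 0 -0.13 0.02 -0.05 0.76;0 0 0 -0.13 0.045 -0.11 0.76;0 0 0 -0.13 0.07 -0.17 0.76;0 0 0 -0.13 0.095 -0.23 0.76;0 0 0 -0.13 0.12 -0.29 0.76;0 0 0 -0.13 0.15 -0.35 0.76;0 0 0 -0.13 0.15 -0.38 0.76"
}}

```text
clock: 17.4
tcp_pos: [0.6576, 0.135, 0.1963]
orientation: [1.109, 1.27, -1.107]
contact_force: [0.4, -0.5, 0.4]
grip_width: 0.0651
```

Request:
{"name": "apply_moves", "arguments": {
  "series": "0 0 0 0 0 0 0.76;0 0 0 0 0 0 0.76"
}}

```text
clock: 17.65
tcp_pos: [0.6568, 0.1308, 0.1964]
orientation: [1.11, 1.269, -1.111]
contact_force: [-0.5, 0.0, 0.3]
grip_width: 0.065
```

```bash
python3 - <<'E'
from h import *
o=get_obs();print(w2a(o['tcp_pos']),o['tcp_pos'])
caps('pics/w12.png');cv2.imwrite('pics/t12.png',grab_frame('top'));print(rel(.148,.309,.047))
E
```

```text
[0.1473 0.287 ] [0.6568 0.1308 0.1964]
px 490 458 32 world [ 0.8541 -0.0852] an [0.3137 0.0464]
px 32 410 32 world [ 0.403  -0.0848] an [-0.1332  0.1076]
px 324 407 84 world [ 0.6798 -0.044 ] an [0.1466 0.1107]
px 604 406 22 world [ 0.9442 -0.0073] an [0.4135 0.1115]
px 325 201 28 world [0.6541 0.1535] an [0.1477 0.3099]
px 518 153 103 world [0.7927 0.2085] an [0.2925 0.3457]
px 34 28 37 world [0.4445 0.245 ] an [-0.0476  0.4289]
(array([-0.0041,  0.0007, -0.0002]), array([ 0.1496,  0.0006, -0.0235]))
```

View pics/w12.png

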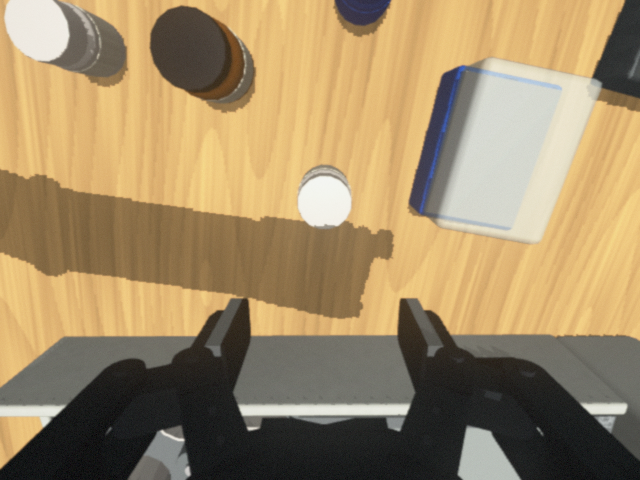

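View pics/t12.png

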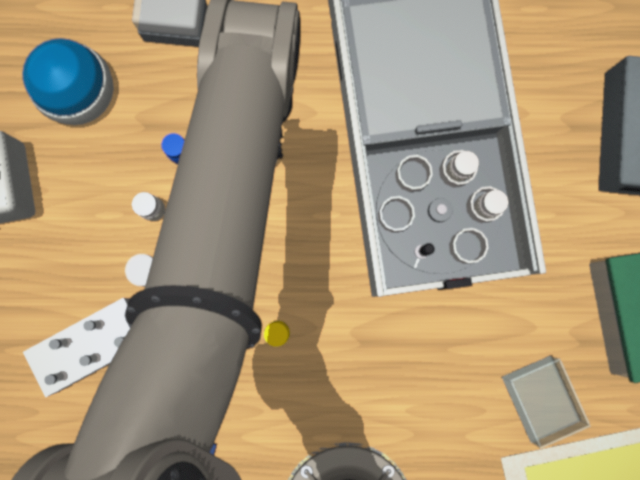

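Two jars are in, at (464,163) and (491,204). The next cap is at wrist pixel (325,201).

Request:
{"name": "apply_moves", "arguments": {
  "series": "0 0 0 0.02 0 -0.025 0.76;0 0 0 0.07 0 -0.025 0.76;0 0 0 0.11 0 -0.025 0.76;0 0 0 0.135 0 -0.025 0.76;0 0 0 0.149 0 -0.025 0.76;0 0 0 0.149 0 -0.025 0.76;0 0 0 0.149 0 -0.025 0;0 0 0 0.149 0 -0.025 0;0 0 0 0.149 0 -0.025 0;0 0 0 0.149 0 -0.025 0;0 0 0 0.07 0 -0.025 0;0 0 0 -0.005 0 -0.025 0"
}}

```text
clock: 19.25
tcp_pos: [0.653, 0.1562, 0.1732]
orientation: [1.109, 1.27, -1.111]
contact_force: [0.4, 1.5, -0.6]
grip_width: 0.042
```

```bash
python3 - <<'E'
from h import *
held('pics/w13.png');print(rel(-.074,-.042,.2))
E
```

```text
[0.147  0.3128] [0.653  0.1562 0.1732] [ 0.3986  1.4745 -0.6229] 0.041970844511051805
(array([-0.0023, -0.0015, -0.0114]), array([-0.0202, -0.2248,  0.3543]))
```

Request:
{"name": "apply_moves", "arguments": {
  "series": "0 0 0 0 -0.035 0.045 0;0 0 0 0 -0.07 0.095 0;0 0 0 0 -0.105 0.145 0;0 0 0 0 -0.14 0.195 0;0 0 0 0 -0.175 0.245 0;0 0 0 0 -0.21 0.295 0;0 0 0 0 -0.221 0.34 0;0 0 0 0 -0.221 0.355 0;0 0 0 0 -0.221 0.355 0;0 0 0 0 -0.221 0.355 0"
}}

```text
clock: 20.55
tcp_pos: [0.4824, -0.2233, 0.1719]
orientation: [1.109, 1.272, -1.108]
contact_force: [0.7, 1.4, -0.6]
grip_width: 0.042
```

```bash
python3 - <<'E'
from h import *
held('pics/w14.png');print(rel(-.074,-.042,.065))
E
```

```text
[-0.0732 -0.0403] [ 0.4824 -0.2233  0.1719] [ 0.6665  1.3971 -0.5765] 0.041972408800469964
(array([ 0.0014, -0.001 ,  0.0005]), array([ 0.1069, -0.0008,  0.0019]))
```

View pics/w14.png

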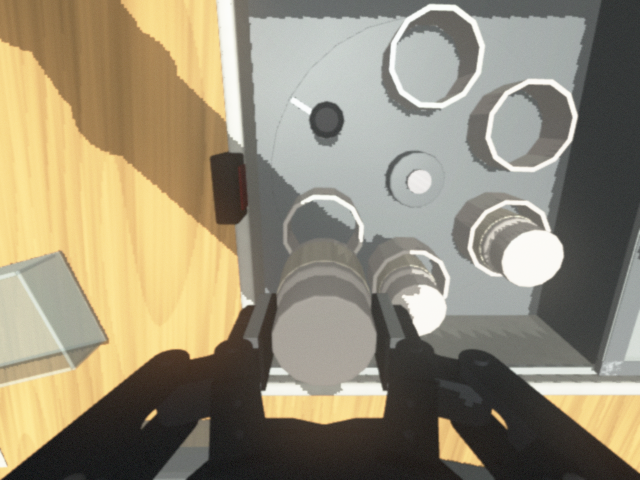

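Request:
{"name": "apply_moves", "arguments": {
  "series": "0 0 0 0.03 -0.001 0.002 0;0 0 0 0.06 -0.001 0.002 0;0 0 0 0.075 -0.001 0.002 0;0 0 0 0.09 -0.001 0.002 0;0 0 0 0.107 -0.001 0.002 0;0 0 0 0.107 -0.001 0.002 0"
}}

```text
clock: 21.35
tcp_pos: [0.4812, -0.2269, 0.0644]
orientation: [1.11, 1.27, -1.11]
contact_force: [0.1, 1.5, -0.9]
grip_width: 0.0424
```

```bash
python3 - <<'E'
from h import *
held('pics/w15.png')
E
```

```text
[-0.0749 -0.0437] [ 0.4812 -0.2269  0.0644] [ 0.0655  1.5494 -0.8577] 0.04243826760643673
```

View pics/w15.png

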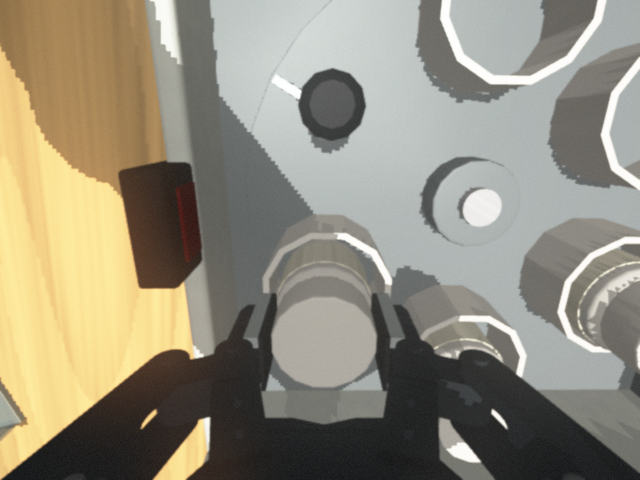

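Request:
{"name": "apply_moves", "arguments": {
  "series": "0 0 0 0 0 0 0.62;0 0 0 0 0 0 0.62;0 0 0 0 0 0 0.62;0 0 0 -0.04 0 0 0.62;0 0 0 -0.09 0 0 0.7;0 0 0 -0.13 0.005 -0.05 0.76;0 0 0 -0.13 0.01 -0.11 0.76;0 0 0 -0.13 0.015 -0.17 0.76;0 0 0 -0.13 0.02 -0.23 0.76;0 0 0 -0.13 0.025 -0.29 0.76;0 0 0 -0.13 0.03 -0.35 0.76;0 0 0 -0.13 0.03 -0.41 0.76"
}}

```text
clock: 22.9
tcp_pos: [0.4561, 0.1852, 0.1957]
orientation: [1.111, 1.269, -1.109]
contact_force: [0.8, 0.5, 0.6]
grip_width: 0.0646
```

Request:
{"name": "apply_moves", "arguments": {
  "series": "0 0 0 0 0 -0.04 0.76;0 0 0 0 0 -0.04 0.76;0 0 0 0 0 -0.04 0.76"
}}

```text
clock: 23.28
tcp_pos: [0.4509, 0.2219, 0.1953]
orientation: [1.11, 1.269, -1.111]
contact_force: [0.7, -0.2, 0.1]
grip_width: 0.0649
```

```bash
python3 - <<'E'
from h import *
o=get_obs();print(w2a(o['tcp_pos']),o['tcp_pos'])
caps('pics/w16.png',300);print(rel(-.045,.431,.047))
E
```

```text
[-0.0444  0.4051] [0.4509 0.2219 0.1953]
px 323 198 28 world [0.4463 0.2478] an [-0.0454  0.4313]
px 502 48 35 world [0.5542 0.3658] an [0.0774 0.5338]
px 336 21 39 world [0.4395 0.3671] an [-0.0361  0.5505]
(array([-0.0032,  0.0003,  0.0001]), array([ 0.1483, -0.0008, -0.0265]))
```

View pics/w16.png

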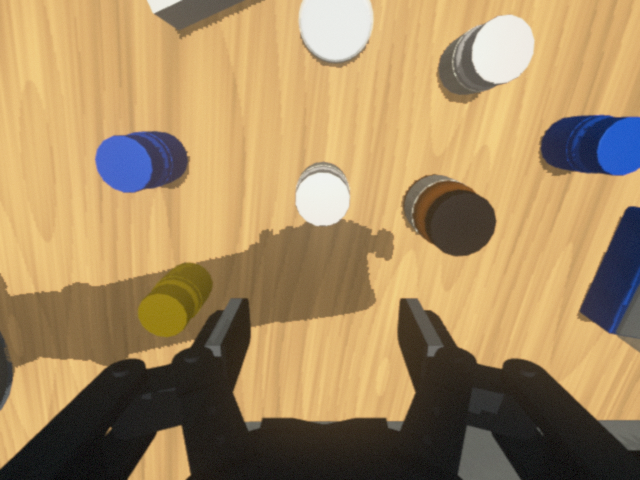

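Request:
{"name": "apply_moves", "arguments": {
  "series": "0 0 0 0.02 -0.001 -0.027 0.74;0 0 0 0.07 -0.001 -0.027 0.74;0 0 0 0.11 -0.001 -0.027 0.74;0 0 0 0.135 -0.001 -0.027 0.74;0 0 0 0.148 -0.001 -0.027 0.74;0 0 0 0.148 -0.001 -0.027 0.74;0 0 0 0.148 -0.001 -0.027 0;0 0 0 0.148 -0.001 -0.027 0;0 0 0 0.148 -0.001 -0.027 0;0 0 0 0.148 -0.001 -0.027 0;0 0 0 0.09 -0.001 -0.027 0;0 0 0 0.03 -0.001 -0.027 0"
}}

```text
clock: 24.82
tcp_pos: [0.4458, 0.2491, 0.1665]
orientation: [1.109, 1.269, -1.111]
contact_force: [0.7, 1.0, -1.1]
grip_width: 0.0422
```

```bash
python3 - <<'E'
from h import *
held('pics/w17.png');print(rel(.074,.0375,.2))
E
```

```text
[-0.0458  0.4328] [0.4458 0.2491 0.1665] [ 0.7125  0.9986 -1.1422] 0.04217776312855593
(array([-0.0033, -0.005 , -0.0075]), array([-0.0276,  0.117 ,  0.3953]))
```

Request:
{"name": "apply_moves", "arguments": {
  "series": "0 0 0 -0.03 0.01 0.03 0;0 0 0 -0.03 0.03 0.085 0;0 0 0 -0.03 0.05 0.14 0;0 0 0 -0.03 0.07 0.195 0;0 0 0 -0.03 0.09 0.25 0;0 0 0 -0.03 0.105 0.305 0;0 0 0 -0.03 0.119 0.36 0;0 0 0 -0.03 0.119 0.396 0;0 0 0 -0.03 0.119 0.396 0;0 0 0 -0.03 0.119 0.396 0"
}}

```text
clock: 26.12
tcp_pos: [0.617, -0.1261, 0.1952]
orientation: [1.11, 1.271, -1.109]
contact_force: [-0.4, 0.3, -1.3]
grip_width: 0.0421
```

```bash
python3 - <<'E'
from h import *
held('pics/w18.png');print(rel(.074,.0378,.065))
E
```

```text
[0.0732 0.0378] [ 0.617  -0.1261  0.1952] [-0.367   0.3473 -1.2703] 0.04205841645844589
(array([ 0.0005, -0.0012,  0.0001]), array([0.1301, 0.0005, 0.0009]))
```

View pics/w18.png

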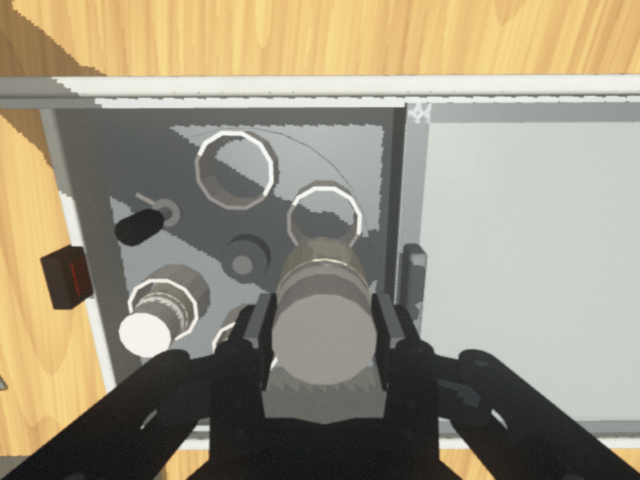

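Cap bottom is at row 384, so its centre is at about (324,331), the same in-hand offset as the first jar. I'll lower it.

Request:
{"name": "apply_moves", "arguments": {
  "series": "0 0 0 0.04 0.001 0 0;0 0 0 0.075 0.001 0 0;0 0 0 0.09 0.001 0 0;0 0 0 0.105 0.001 0 0;0 0 0 0.12 0.001 0 0;0 0 0 0.13 0.001 0 0;0 0 0 0.13 0.001 0 0"
}}

```text
clock: 27.05
tcp_pos: [0.6169, -0.1274, 0.0648]
orientation: [1.11, 1.271, -1.112]
contact_force: [-3.3, -0.7, -1.8]
grip_width: 0.0417
```

```bash
python3 - <<'E'
from h import *
held('pics/w19.png')
E
```

```text
[0.073  0.0366] [ 0.6169 -0.1274  0.0648] [-3.3047 -0.7399 -1.7995] 0.04174735542230744
```

View pics/w19.png

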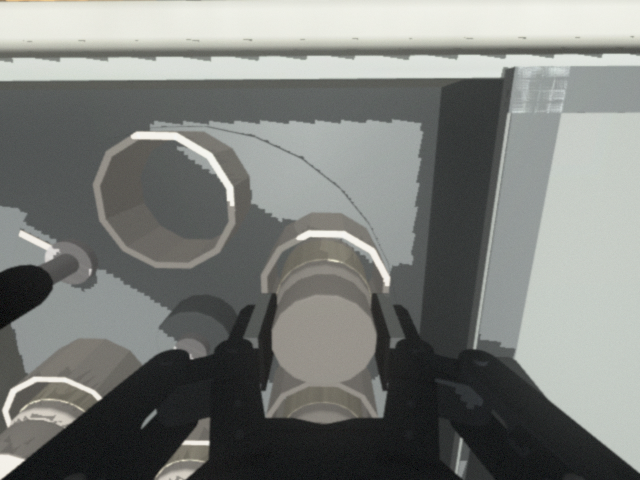

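Request:
{"name": "apply_moves", "arguments": {
  "series": "0 0 0 0 -0.001 0 0.58;0 0 0 0 -0.001 0 0.58;0 0 0 0 -0.001 0 0.58;0 0 0 -0.04 -0.001 0 0.58;0 0 0 -0.09 -0.001 0 0.6;0 0 0 -0.13 0 -0.05 0.76;0 0 0 -0.13 0 -0.11 0.76;0 0 0 -0.13 0 -0.17 0.76;0 0 0 -0.13 0 -0.23 0.76;0 0 0 -0.13 0 -0.29 0.76;0 0 0 -0.13 0 -0.35 0.76;0 0 0 -0.13 0.005 -0.41 0.76"
}}

```text
clock: 28.6
tcp_pos: [0.5686, 0.2824, 0.1963]
orientation: [1.112, 1.269, -1.107]
contact_force: [0.5, -0.6, -0.1]
grip_width: 0.0648
```

Request:
{"name": "apply_moves", "arguments": {
  "series": "0 0 0 0 0.004 -0.06 0.76;0 0 0 0 0.004 -0.07 0.76;0 0 0 0 0.004 -0.07 0.76;0 0 0 0 0.004 -0.07 0.76"
}}

```text
clock: 29.1
tcp_pos: [0.5639, 0.3475, 0.1958]
orientation: [1.112, 1.267, -1.112]
contact_force: [0.9, 0.2, 0.5]
grip_width: 0.0648
```

```bash
python3 - <<'E'
from h import *
o=get_obs();print(w2a(o['tcp_pos']),o['tcp_pos'])
caps('pics/w20.png',300);cv2.imwrite('pics/t20.png',grab_frame('top'));print(rel(.0774,.535,.047))
E
```

```text
[0.0845 0.5143] [0.5639 0.3475 0.1958]
px 315 206 27 world [0.5541 0.3666] an [0.0774 0.5346]
px 191 159 35 world [0.458 0.39 ] an [-0.0146  0.5707]
px 34 81 88 world [0.3483 0.4295] an [-0.1181  0.6246]
(array([-0.0045,  0.0001, -0.0006]), array([ 0.1488, -0.0072, -0.0205]))
```

View pics/w20.png

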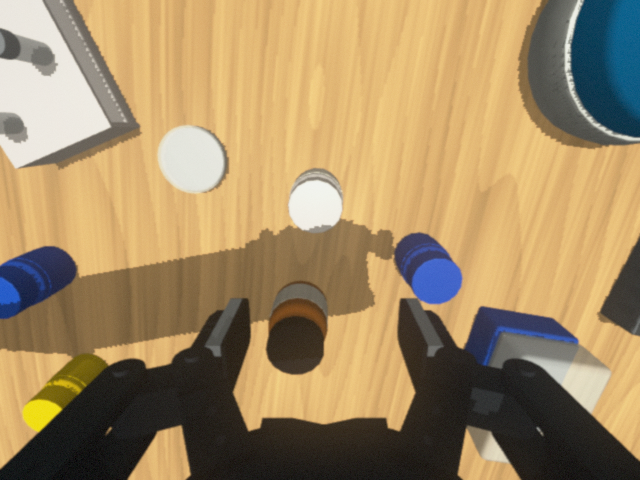

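View pics/t20.png

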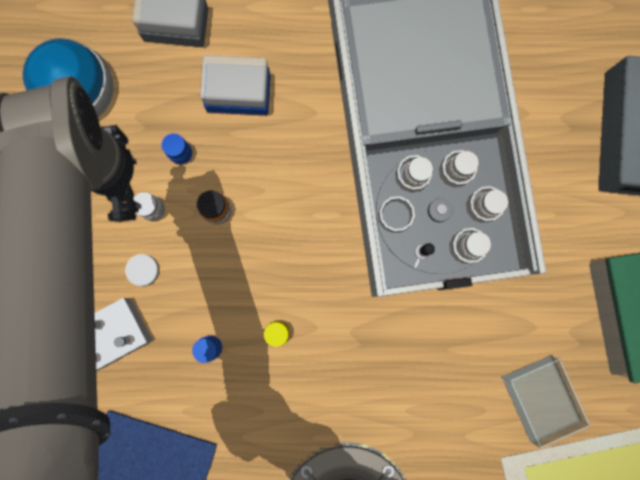

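Four jars are in, with cup (397,213) still free. The last cap is at wrist pixel (315,204).

Request:
{"name": "apply_moves", "arguments": {
  "series": "0 0 0 0.02 -0.007 -0.021 0.74;0 0 0 0.07 -0.007 -0.021 0.74;0 0 0 0.11 -0.007 -0.021 0.74;0 0 0 0.135 -0.007 -0.021 0.74;0 0 0 0.149 -0.007 -0.021 0.74;0 0 0 0.149 -0.007 -0.021 0.74;0 0 0 0.149 -0.007 -0.021 0;0 0 0 0.149 -0.007 -0.021 0;0 0 0 0.149 -0.007 -0.021 0;0 0 0 0.149 -0.007 -0.021 0;0 0 0 0.09 -0.007 -0.021 0;0 0 0 0.03 -0.007 -0.021 0"
}}

```text
clock: 30.7
tcp_pos: [0.5522, 0.3693, 0.1658]
orientation: [1.108, 1.27, -1.112]
contact_force: [0.8, 0.6, -0.1]
grip_width: 0.0422
```

```bash
python3 - <<'E'
from h import *
held('pics/w21.png');print(rel(.0025,.082,.2))
E
```

```text
[0.0759 0.5375] [0.5522 0.3693 0.1658] [ 0.8408  0.565  -0.1386] 0.04217066546761101
(array([-0.0023, -0.0047, -0.0087]), array([-0.0279, -0.0769,  0.4564]))
```

Request:
{"name": "apply_moves", "arguments": {
  "series": "0 0 0 -0.03 -0.005 0.02 0;0 0 0 -0.03 -0.015 0.07 0;0 0 0 -0.03 -0.025 0.13 0;0 0 0 -0.03 -0.035 0.19 0;0 0 0 -0.03 -0.045 0.25 0;0 0 0 -0.03 -0.055 0.31 0;0 0 0 -0.03 -0.065 0.37 0;0 0 0 -0.03 -0.075 0.42 0;0 0 0 -0.03 -0.075 0.456 0;0 0 0 -0.03 -0.075 0.456 0;0 0 0 -0.03 -0.075 0.456 0"
}}

```text
clock: 32.12
tcp_pos: [0.5395, -0.0913, 0.1949]
orientation: [1.11, 1.271, -1.11]
contact_force: [0.3, 0.3, -1.7]
grip_width: 0.0422
```

```bash
python3 - <<'E'
from h import *
held('pics/w22.png');print(rel(.0025,.082,.065))
E
```

```text
[0.0011 0.0828] [ 0.5395 -0.0913  0.1949] [ 0.2709  0.3399 -1.663 ] 0.042152591350777334
(array([ 0.0004, -0.0009,  0.0007]), array([0.1299, 0.0013, 0.0015]))
```

View pics/w22.png

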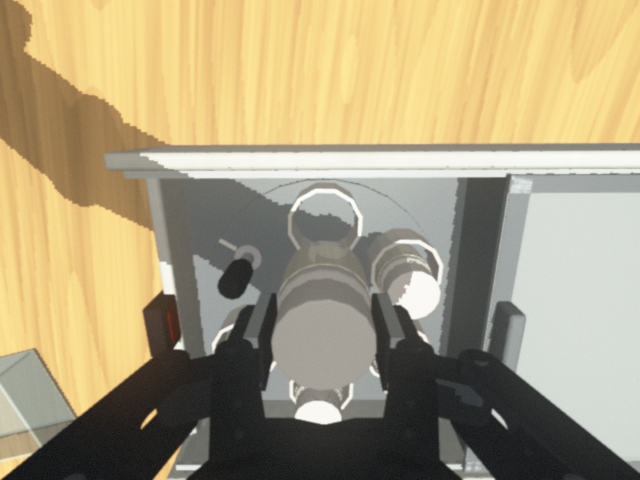

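Request:
{"name": "apply_moves", "arguments": {
  "series": "0 0 0 0.04 0.001 0 0;0 0 0 0.075 0.001 0 0;0 0 0 0.09 0.001 0 0;0 0 0 0.105 0.001 0 0;0 0 0 0.12 0.001 0 0;0 0 0 0.13 0.001 0 0;0 0 0 0.13 0.001 0 0"
}}

```text
clock: 33.05
tcp_pos: [0.5404, -0.0919, 0.0648]
orientation: [1.11, 1.271, -1.11]
contact_force: [-0.5, 1.1, -2.2]
grip_width: 0.0419
```

```bash
python3 - <<'E'
from h import *
held('pics/w23.png')
E
```

```text
[0.002  0.0821] [ 0.5404 -0.0919  0.0648] [-0.4945  1.1351 -2.2383] 0.0419085362589055
```

View pics/w23.png

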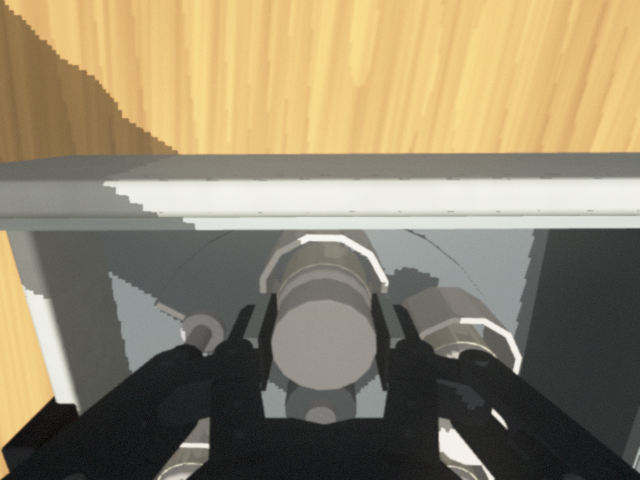

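Request:
{"name": "apply_moves", "arguments": {
  "series": "0 0 0 0 0 0 0.58;0 0 0 0 0 0 0.58;0 0 0 0 0 0 0.58;0 0 0 -0.04 0 0 0.58;0 0 0 -0.09 0 0 0.58;0 0 0 -0.13 0 -0.05 0.56;0 0 0 -0.13 0 -0.11 0.56;0 0 0 -0.13 0 -0.17 0.56;0 0 0 -0.13 0 -0.2 0.56;0 0 0 -0.13 0 -0.2 0.56"
}}

```text
clock: 34.35
tcp_pos: [0.5136, 0.1093, 0.1952]
orientation: [1.106, 1.272, -1.106]
contact_force: [0.0, -0.4, -0.2]
grip_width: 0.0477
```

```bash
python3 - <<'E'
from h import *
from scipy.optimize import least_squares
im=grab_frame('top');cv2.imwrite('pics/t24.png',im);s=grab_frame('side');cv2.imwrite('pics/s24.png',s)
cv2.imwrite('pics/t24c.png',cv2.resize(im[110:300,350:550],None,fx=4,fy=4,interpolation=cv2.INTER_CUBIC))
E
```

```text
(no output)
```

View pics/t24c.png

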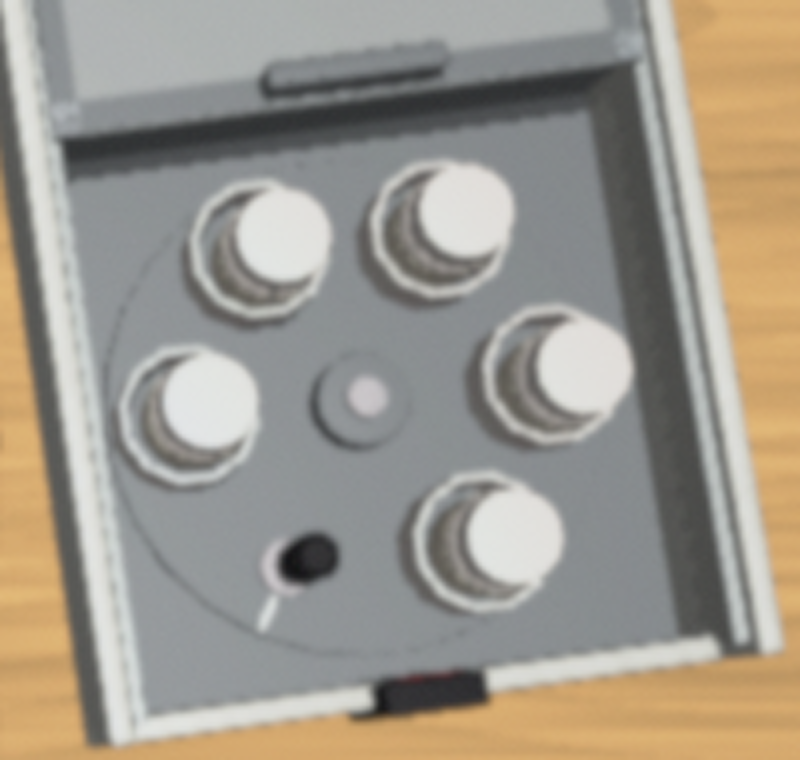

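View pics/s24.png

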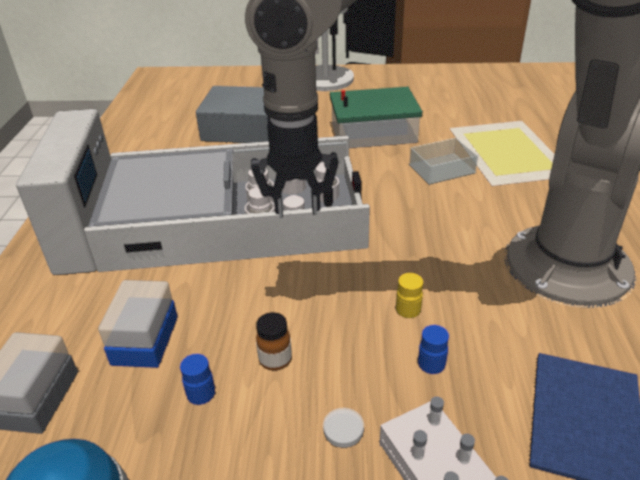

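```bash
python3 - <<'E'
from h import *
u=lambda a:np.array(a,float)/4+[350,110]
C=cast('top',u([(284,234),(467,210),(585,366),(516,535),(210,400)]),.086)
for c in C:
    a=w2a(c);print('jar',a,np.hypot(*a),np.degrees(np.arctan2(a[1],a[0]))%360)
C=cast('top',u([(260,250),(441,229),(553,375),(486,542),(190,416)]),.052)
for c in C:
    a=w2a(c);print('cup',a,np.hypot(*a),np.degrees(np.arctan2(a[1],a[0]))%360)
k=w2a(cast('top',u([(318,555)]),.092)[0]);print('knob',k,np.hypot(*k),np.degrees(np.arctan2(k[1],k[0])))
for a in (148.3,149):print(.084*np.cos(np.radians(a)),.084*np.sin(np.radians(a)))
o=get_obs();print(w2a(o['tcp_pos']),rel(-.0715,.044,.13))
E
```

```text
jar [0.0712 0.0355] 0.0795376985723729 26.504145028457675
jar [ 0.0711 -0.0473] 0.08537045052127029 326.3804131099014
jar [-0.0054 -0.0882] 0.08832296187967813 266.49692781044894
jar [-0.0756 -0.0456] 0.08833646981892687 211.11543419366072
jar [0.0018 0.0793] 0.07932270959991786 88.73369671274153
cup [0.0716 0.0403] 0.08214125860344106 29.358075496594253
cup [ 0.0702 -0.0439] 0.0828222220815125 327.9877496877348
cup [-0.0037 -0.0842] 0.08423297308150299 267.51372938953523
cup [-0.0753 -0.0415] 0.08595441384335195 208.84563502131337
cup [-0.0002  0.0835] 0.08354560870611273 90.13171544667667
knob [-0.073   0.0436] 0.08500158628894429 149.1413579118208
-0.0714681331916203 0.044139618690070485
-0.07200205325897743 0.04326319829244457
[0.0025 0.2813] (array([-0.0013,  0.0004, -0.0003]), array([ 0.0655, -0.0737,  0.2374]))
```

All five jars stand in the cups. I'll turn the jaws 90° so they lie along analyser y, which keeps the knuckles clear of the cover handle at the half turn, and go above the knob.

Request:
{"name": "apply_moves", "arguments": {
  "series": "0.17 0 0 0 -0.01 0.03 0.56;0.34 0 0 0 -0.02 0.06 0.56;0.51 0 0 0 -0.03 0.09 0.56;0.68 0 0 0 -0.04 0.12 0.56;0.85 0 0 0 -0.05 0.15 0.56;1.02 0 0 0 -0.06 0.18 0.54;1.19 0 0 0 -0.07 0.21 0.52;1.36 0 0 0 -0.074 0.237 0.5;1.53 0 0 0 -0.074 0.237 0.5;1.571 0 0 0.04 -0.074 0.237 0.5;1.571 0 0 0.05 -0.074 0.237 0.5;1.571 0 0 0.05 -0.074 0.237 0.5"
}}

```text
clock: 35.95
tcp_pos: [0.4717, -0.1396, 0.1454]
orientation: [2.152, 0.143, -2.154]
contact_force: [0.1, -0.8, -0.4]
grip_width: 0.0427
```

```bash
python3 - <<'E'
from h import *
held('pics/w25.png');print(rel(-.0717,.0438,.067,-np.pi/2),get_obs()['joints'])
E
```

```text
[-0.0725  0.0441] [ 0.4717 -0.1396  0.1454] [ 0.0615 -0.7684 -0.3782] 0.042676635166323154
(array([-0.0022, -0.0004, -0.0003]), array([ 0.079 ,  0.0002, -0.0001])) [-0.7291  0.573   1.1996  2.1153 -0.6865  0.9224 -0.5706]
```

View pics/w25.png

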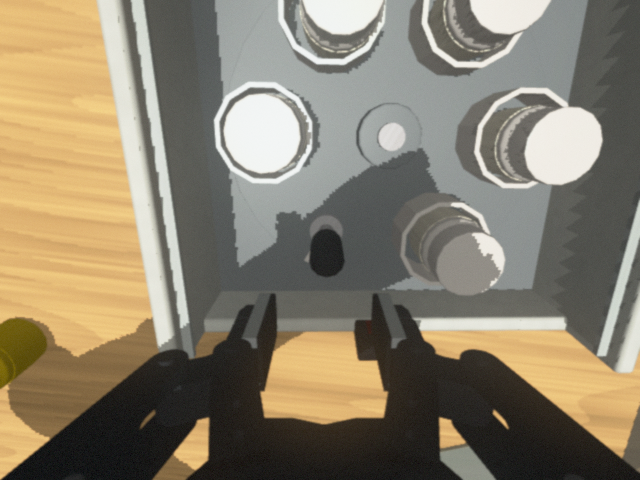

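```bash
python3 - <<'E'
from h import *
for v in (258,262): print(w2a(cast('wrist',[(327,v)],.092)[0]))
cv2.imwrite('pics/w25c.png',cv2.resize(cv2.imread('pics/w25.png')[190:310,240:400],None,fx=4,fy=4))
a=w2a(cast('wrist',[(265,133)],.086)[0]);print(a)
o=get_obs();print(o['joints'])
E
```

```text
[-0.0681  0.0423]
[-0.0706  0.0423]
[0.0035 0.0765]
[-0.7291  0.573   1.1996  2.1153 -0.6865  0.9224 -0.5706]
```

View pics/w25c.png

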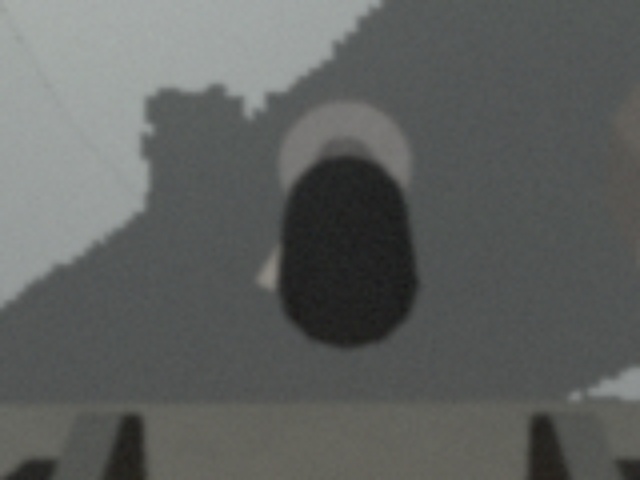

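The knob top is at wrist pixel (327,261), within 2 mm of the expected place. I'll go down and hold it.

Request:
{"name": "apply_moves", "arguments": {
  "series": "0 0 0 0.03 0 0 0.5;0 0 0 0.06 0 0 0.5;0 0 0 0.08 0 0 0.5;0 0 0 0.08 0 0 0.5;0 0 0 0.08 0 0 0;0 0 0 0.08 0 0 0;0 0 0 0.08 0 0 0;0 0 0 0.08 0 0 0",
  "force": 30
}}

```text
clock: 37.0
tcp_pos: [0.4737, -0.1392, 0.0668]
orientation: [2.155, 0.143, -2.148]
contact_force: [0.2, -0.5, 7.2]
grip_width: 0.0207
```

```bash
python3 - <<'E'
from h import *
held('pics/w26.png');o=get_obs();print(o['joints'])
print(R.from_rotvec(o['orientation']).as_matrix())
E
```

```text
[-0.0705  0.0442] [ 0.4737 -0.1392  0.0668] [ 0.1721 -0.5184  7.1725] 0.020692481895819362
[-0.5943  0.6667  1.0132  2.1627 -0.8439  0.779  -0.4585]
[[ 0.0031  0.1333 -0.9911]
 [-0.0007 -0.9911 -0.1333]
 [-1.      0.0011 -0.003 ]]
```

View pics/w26.png

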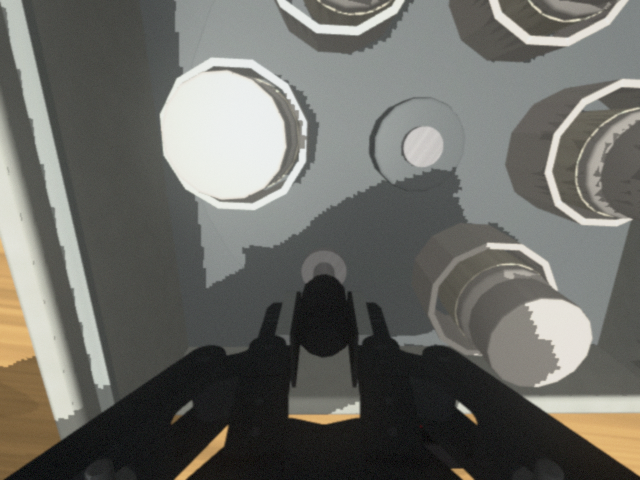

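```bash
python3 - <<'E'
from h import *
def tab(a0,angs):
    f=lambda a:.084*np.array([np.cos(np.radians(a)),np.sin(np.radians(a))])
    for a in angs:
        d=f(a)-f(a0);print(a,'%.3f %.3f'%(-d[1],-d[0]))
tab(148,range(160,269,12));print();tab(268,range(280,389,12));print();tab(388,range(400,509,12));print();tab(508,[516,524,532,538,540])
E
```

```text
160 0.016 0.008
172 0.033 0.012
184 0.050 0.013
196 0.068 0.010
208 0.084 0.003
220 0.099 -0.007
232 0.111 -0.020
244 0.120 -0.034
256 0.126 -0.051
268 0.128 -0.068

280 -0.001 -0.018
292 -0.006 -0.034
304 -0.014 -0.050
316 -0.026 -0.063
328 -0.039 -0.074
340 -0.055 -0.082
352 -0.072 -0.086
364 -0.090 -0.087
376 -0.107 -0.084
388 -0.123 -0.077

400 -0.015 0.010
412 -0.027 0.022
424 -0.036 0.037
436 -0.042 0.054
448 -0.045 0.071
460 -0.043 0.089
472 -0.038 0.106
484 -0.030 0.121
496 -0.019 0.135
508 -0.005 0.145

516 0.010 0.006
524 0.021 0.010
532 0.033 0.012
538 0.042 0.013
540 0.045 0.013
```

Request:
{"name": "apply_moves", "arguments": {
  "series": "0 0 0 0 0.016 0.008 0;0 0 0 0 0.033 0.012 0;0 0 0 0 0.05 0.013 0;0 0 0 0 0.068 0.01 0;0 0 0 0 0.084 0.003 0;0 0 0 0 0.099 -0.007 0;0 0 0 0 0.111 -0.02 0;0 0 0 0 0.12 -0.034 0;0 0 0 0 0.126 -0.051 0;0 0 0 0 0.128 -0.068 0"
}}

```text
clock: 38.3
tcp_pos: [0.5574, -0.2584, 0.0669]
orientation: [2.153, 0.14, -2.15]
contact_force: [-1.6, -1.4, 4.4]
grip_width: 0.0204
```

```bash
python3 - <<'E'
from h import *
held('pics/w27.png');o=get_obs();print(o['joints']);a=w2a(o['tcp_pos']);print(np.hypot(*a),np.degrees(np.arctan2(a[1],a[0]))%360)
cv2.imwrite('pics/t27.png',grab_frame('top'))
E
```

```text
[-0.0037 -0.0851] [ 0.5574 -0.2584  0.0669] [-1.6458 -1.3595  4.4153] 0.020405448861615837
[-0.3128  0.8071  0.9513  1.8722 -0.8339  0.9143 -0.3905]
0.08514251917465974 269.7933881621947
```

View pics/w27.png

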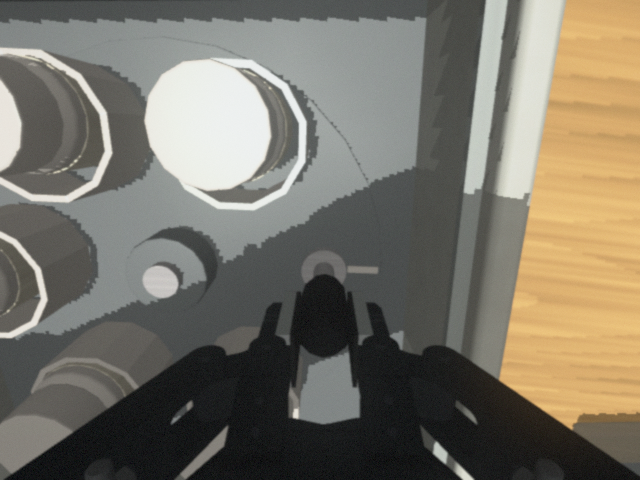

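View pics/t27.png

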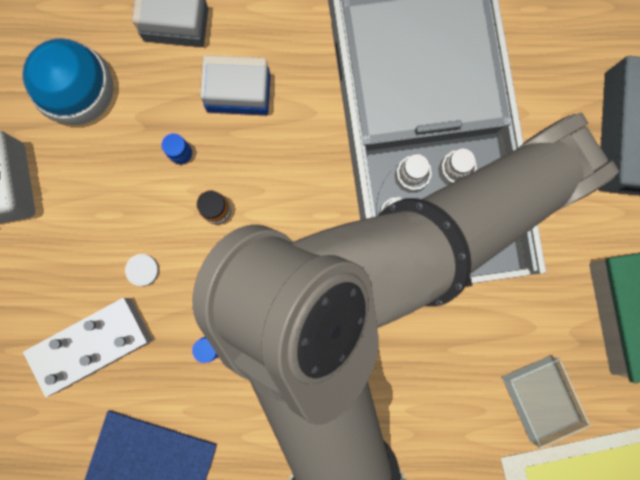

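The knob is still held, now at the analyser's −y side, and the jars went round with the carousel. The forces stayed small, so I continue.

Request:
{"name": "apply_moves", "arguments": {
  "series": "0 0 0 0 -0.001 -0.018 0;0 0 0 0 -0.006 -0.034 0;0 0 0 0 -0.014 -0.05 0;0 0 0 0 -0.026 -0.063 0;0 0 0 0 -0.039 -0.074 0;0 0 0 0 -0.055 -0.082 0;0 0 0 0 -0.072 -0.086 0;0 0 0 0 -0.09 -0.087 0;0 0 0 0 -0.107 -0.084 0;0 0 0 0 -0.123 -0.077 0"
}}

```text
clock: 39.65
tcp_pos: [0.6172, -0.1243, 0.0668]
orientation: [2.153, 0.143, -2.15]
contact_force: [-3.1, -4.1, 11.0]
grip_width: 0.0203
```

```bash
python3 - <<'E'
from h import *
held('pics/w28.png');o=get_obs();print(o['joints']);a=w2a(o['tcp_pos']);print(np.hypot(*a),np.degrees(np.arctan2(a[1],a[0]))%360)
E
```

```text
[0.0738 0.0396] [ 0.6172 -0.1243  0.0668] [-3.1168 -4.1238 10.9609] 0.020265292354215127
[-0.5416  0.8328  0.9637  1.8407 -0.8478  0.9459 -0.6211]
0.0836886281413385 30.056622781112
```

View pics/w28.png

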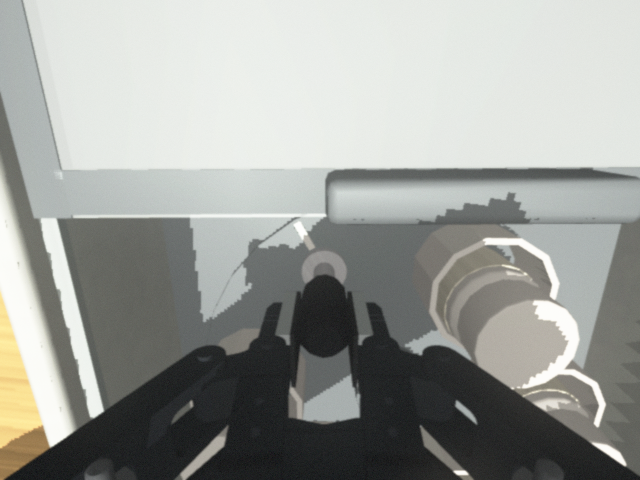

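Request:
{"name": "apply_moves", "arguments": {
  "series": "0 0 0 0 -0.015 0.01 0;0 0 0 0 -0.027 0.022 0;0 0 0 0 -0.036 0.037 0;0 0 0 0 -0.042 0.054 0;0 0 0 0 -0.045 0.071 0;0 0 0 0 -0.043 0.089 0;0 0 0 0 -0.038 0.106 0;0 0 0 0 -0.03 0.121 0;0 0 0 0 -0.019 0.135 0;0 0 0 0 -0.005 0.145 0"
}}

```text
clock: 40.95
tcp_pos: [0.4743, -0.1379, 0.0667]
orientation: [2.156, 0.147, -2.148]
contact_force: [0.9, 0.8, 14.7]
grip_width: 0.021
```

```bash
python3 - <<'E'
from h import *
held('pics/w29.png');o=get_obs();print(o['joints']);a=w2a(o['tcp_pos']);print(np.hypot(*a),np.degrees(np.arctan2(a[1],a[0]))%360)
d=np.array([-.084,0])-a;print('to 180: ty %.4f tz %.4f'%(-d[1],-d[0]))
E
```

```text
[-0.0697  0.0454] [ 0.4743 -0.1379  0.0667] [ 0.9451  0.7812 14.7212] 0.02095276542199109
[-0.5896  0.6634  1.0095  2.1637 -0.8402  0.7755 -0.4602]
0.08328648016603006 149.0371167005288
to 180: ty 0.0428 tz 0.0126
```

View pics/w29.png

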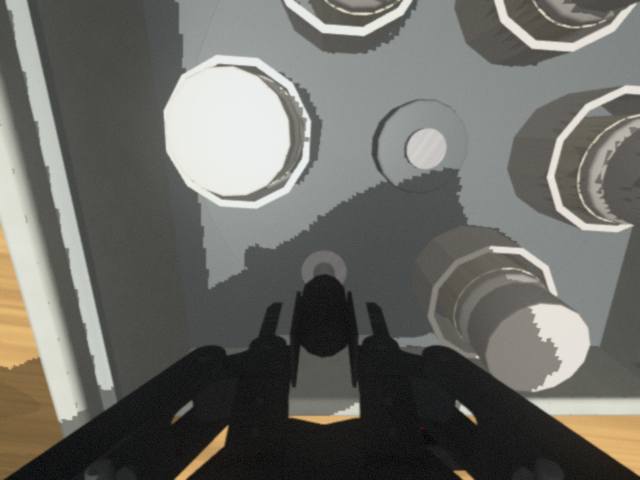

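Request:
{"name": "apply_moves", "arguments": {
  "series": "0 0 0 0 0.01 0.006 0;0 0 0 0 0.021 0.01 0;0 0 0 0 0.033 0.012 0;0 0 0 0 0.041 0.013 0;0 0 0 0 0.044 0.013 0;0 0 0 0 0.044 0.013 0;0 0 0 0 0.044 0.013 0"
}}

```text
clock: 41.88
tcp_pos: [0.4664, -0.1843, 0.0667]
orientation: [2.154, 0.144, -2.15]
contact_force: [-3.3, -2.1, 15.3]
grip_width: 0.0206
```

```bash
python3 - <<'E'
from h import *
held('pics/w30.png');o=get_obs();a=w2a(o['tcp_pos']);print(np.hypot(*a),np.degrees(np.arctan2(a[1],a[0]))%360)
print(w2a(cast('wrist',[(0,0)],.09)[0]))
E
```

```text
[-0.0838  0.0005] [ 0.4664 -0.1843  0.0667] [-3.2796 -2.0616 15.3249] 0.020555121102970034
0.08375291984659665 179.6342709378653
[0.0305 0.0956]
```

View pics/w30.png

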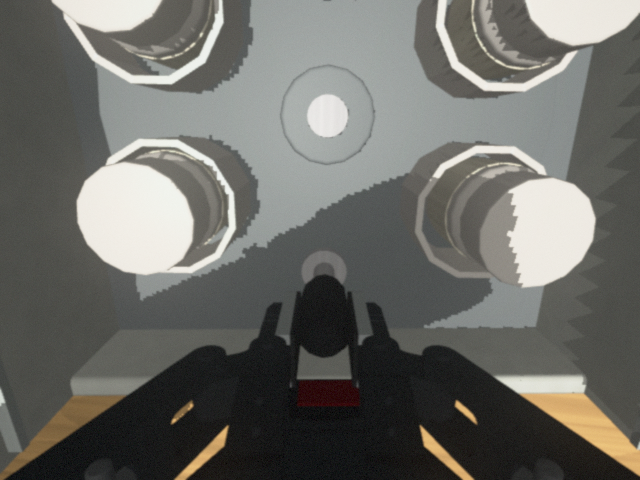

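The knob stands at the reader: the red window is at (327,393), in line with the knob and the hub at (327,116). I'll let go, lift, and check in the top view.

Request:
{"name": "apply_moves", "arguments": {
  "series": "0 0 0 0 0 0 0.45;0 0 0 0 0 0 0.45;0 0 0 0 0 0 0.45;0 0 0 -0.03 0 0 0.45;0 0 0 -0.08 0 0 0.45;0 0 0 -0.13 0 0 0.2;0 0 0 -0.13 -0.06 0 0;0 0 0 -0.13 -0.12 0 0;0 0 0 -0.13 -0.18 0 0;0 0 0 -0.13 -0.24 -0.02 0;0 0 0 -0.13 -0.24 -0.04 0;0 0 0 -0.13 -0.24 -0.04 0"
}}

```text
clock: 43.42
tcp_pos: [0.4736, 0.0604, 0.1952]
orientation: [2.15, 0.146, -2.15]
contact_force: [-0.6, -0.0, -0.4]
grip_width: 0.0001
```

```bash
python3 - <<'E'
from h import *
im=grab_frame('top');cv2.imwrite('pics/t31.png',im)
cv2.imwrite('pics/t31c.png',cv2.resize(im[110:300,350:550],None,fx=4,fy=4,interpolation=cv2.INTER_CUBIC))
o=get_obs();print(o['joints'],w2a(o['tcp_pos']),o['tcp_pos'])
E
```

```text
[-1.2733  0.517   1.3612  2.1054 -0.6064  1.0109 -1.0262] [-0.0448  0.2408] [0.4727 0.0591 0.1951]
```

View pics/t31c.png

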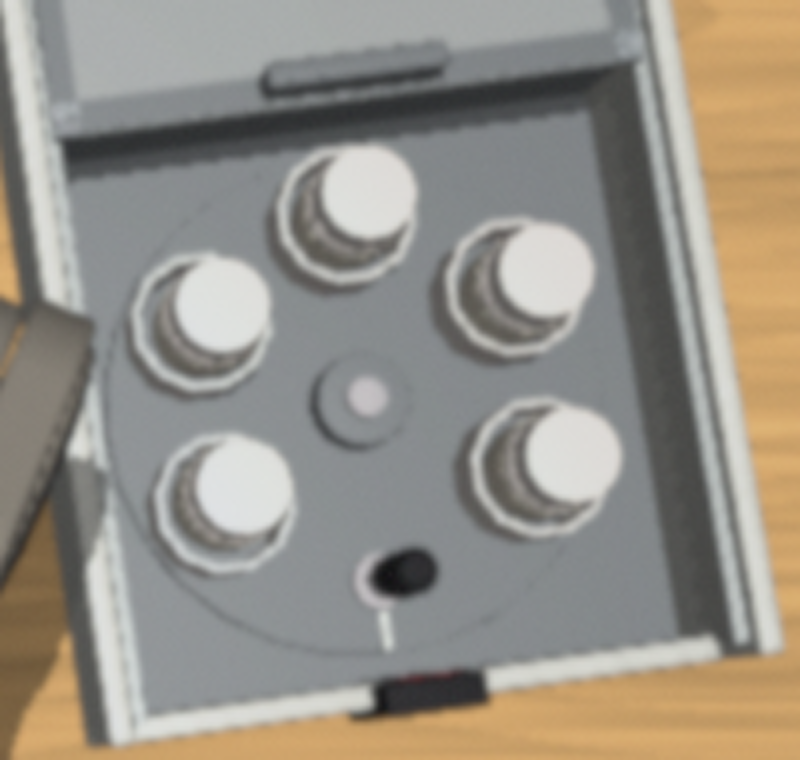

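Request:
{"name": "apply_moves", "arguments": {
  "series": "-0.17 0 0 -0.01 0.015 -0.02 0;-0.34 0 0 -0.01 0.03 -0.045 0;-0.51 0 0 -0.01 0.045 -0.07 0;-0.68 0 0 -0.01 0.06 -0.1 0;-0.85 0 0 -0.01 0.09 -0.13 0;-1.02 0 0 -0.01 0.12 -0.16 0;-1.19 0 0 -0.01 0.15 -0.19 0;-1.36 0 0 -0.01 0.19 -0.22 0;-1.53 0 0 -0.01 0.24 -0.225 0;-1.571 0 0 -0.01 0.24 -0.225 0;-1.571 0 0 -0.01 0.24 -0.225 0"
}}

```text
clock: 44.85
tcp_pos: [0.7268, -0.1498, 0.2051]
orientation: [1.112, 1.269, -1.113]
contact_force: [-0.0, -0.0, -0.8]
grip_width: 0.0001
```

```bash
python3 - <<'E'
from h import *
held('pics/w32.png');o=get_obs();print(o['joints']);print(rel(.175,0,.108))
u=lambda a:np.array(a,float)/4+[350,110]
k=w2a(cast('top',u([(411,570)]),.092)[0]);print('knob',k,np.degrees(np.arctan2(k[1],k[0]))%360)
C=cast('top',u([(347,213),(201,322),(225,502),(540,467),(516,286)]),.052)
for c in C:
    a=w2a(c);print('cup',np.hypot(*a),np.degrees(np.arctan2(a[1],a[0]))%60)
E
```

```text
[ 0.1789 -0.0004] [ 0.7268 -0.1498  0.2051] [-0.0007 -0.04   -0.7808] 0.00012533260778410784
[-0.2863  0.6983  0.676   1.427  -0.452   1.1751  0.5823]
(array([-0.003 , -0.0012,  0.0007]), array([ 0.097 , -0.0044,  0.0013]))
knob [-0.0849  0.0042] 177.1639389462554
cup 0.08339357571052464 58.56456049243011
cup 0.08351226260015131 59.74220149500284
cup 0.08438598299634952 59.32735266249365
cup 0.08423996223731141 57.951937784265965
cup 0.08377513130098095 58.03664731786509
```

View pics/w32.png

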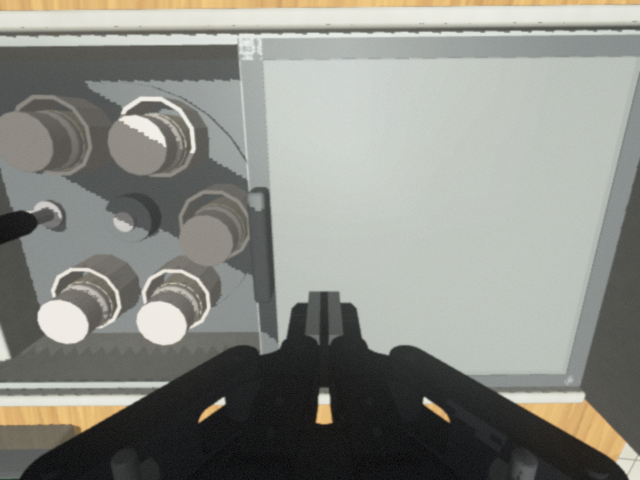

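Request:
{"name": "apply_moves", "arguments": {
  "series": "0 0 0 0.04 -0.004 0.001 0;0 0 0 0.08 -0.004 0.001 0;0 0 0 0.096 -0.004 0.001 0;0 0 0 0.096 -0.004 0.001 0;0 0 0 0.096 -0.03 0.001 0;0 0 0 0.096 -0.05 0.001 0;0 0 0 0.096 -0.075 0.001 0;0 0 0 0.096 -0.1 0.001 0;0 0 0 0.096 -0.125 0.001 0;0 0 0 0.096 -0.15 0.001 0;0 0 0 0.096 -0.175 0.001 0;0 0 0 0.096 -0.2 0.001 0"
}}

```text
clock: 46.4
tcp_pos: [0.5316, -0.1768, 0.1117]
orientation: [1.112, 1.265, -1.106]
contact_force: [2.2, -1.3, -0.1]
grip_width: -0.0001
```

```bash
python3 - <<'E'
from h import *
held('pics/w33.png');print(rel(-.105,0,.109))
E
```

```text
[-0.0182 -0.0009] [ 0.5316 -0.1768  0.1117] [ 2.1791 -1.3457 -0.1253] -8.45455831890317e-05
(array([-0.0042,  0.0001, -0.0019]), array([ 0.0021, -0.0826, -0.001 ]))
```

View pics/w33.png

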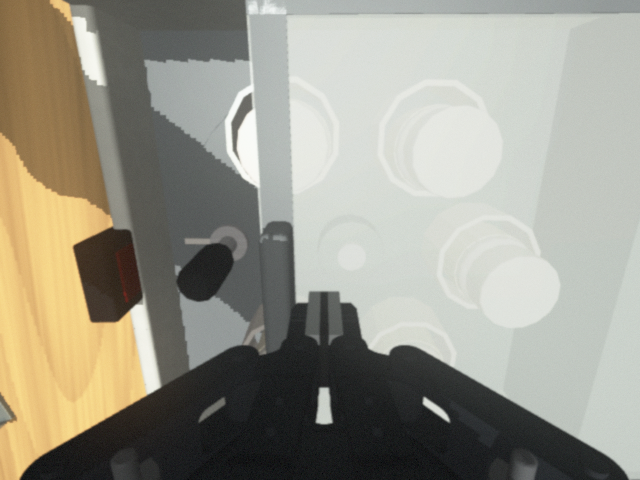

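Request:
{"name": "apply_moves", "arguments": {
  "series": "0 0 0 0 -0.02 0 0;0 0 0 0 -0.04 0 0;0 0 0 0 -0.055 0 0;0 0 0 0 -0.07 0 0;0 0 0 0 -0.078 0 0;0 0 0 0 -0.083 0 0;0 0 0 0 -0.086 0 0;0 0 0 0 -0.086 0 0"
}}

```text
clock: 47.45
tcp_pos: [0.445, -0.1878, 0.1093]
orientation: [1.11, 1.269, -1.11]
contact_force: [2.4, -1.0, 1.2]
grip_width: -0.0001
```

```bash
python3 - <<'E'
from h import *
held('pics/w34.png')
E
```

```text
[-0.1055 -0.    ] [ 0.445  -0.1878  0.1093] [ 2.3899 -1.0062  1.1768] -8.27653102771463e-05
```

View pics/w34.png

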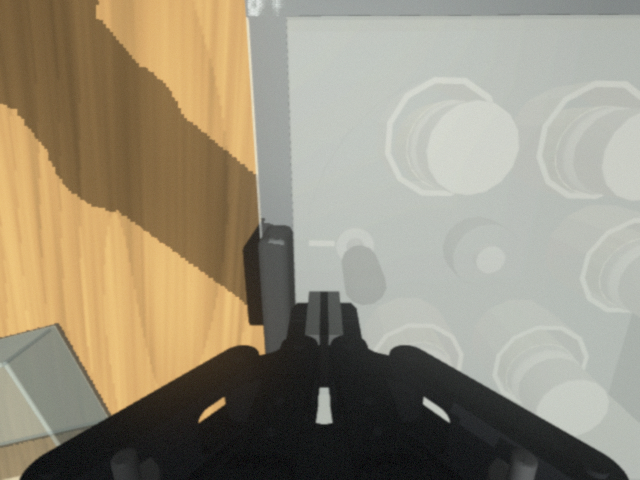

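Request:
{"name": "apply_moves", "arguments": {
  "series": "0 0 0 0 -0.002 0 0;0 0 0 0 -0.004 0 0;0 0 0 0 -0.005 0 0;0 0 0 0 -0.005 0 0"
}}

```text
clock: 48.0
tcp_pos: [0.4447, -0.1878, 0.1099]
orientation: [1.11, 1.263, -1.104]
contact_force: [13.7, 1.7, -9.6]
grip_width: -0.0003
```

```bash
python3 - <<'E'
from h import *
held('pics/w35.png');w=cv2.imread('pics/w35.png')
print(w2a(cast('wrist',[(278,236)],.125)[0]))
E
```

```text
[-0.1058 -0.    ] [ 0.4447 -0.1878  0.1099] [13.6518  1.6791 -9.6197] -0.00034661521473596375
[-0.1236  0.0396]
```

That is the stop: 14 N and no further travel. I'll back off, lift and check.

Request:
{"name": "apply_moves", "arguments": {
  "series": "0 0 0 0 0.015 0 0;0 0 0 0 0.025 0 0;0 0 0 -0.04 0.025 0 0;0 0 0 -0.09 0.025 0 0;0 0 0 -0.13 0.025 0 0;0 0 0 -0.13 0.025 -0.06 0;0 0 0 -0.13 0.025 -0.12 0;0 0 0 -0.13 0.025 -0.18 0;0 0 0 -0.13 0.025 -0.24 0;0 0 0 -0.13 0.025 -0.27 0;0 0 0 -0.13 0.025 -0.27 0;0 0 0 -0.13 0.025 -0.27 0"
}}

```text
clock: 49.55
tcp_pos: [0.4282, 0.0814, 0.2391]
orientation: [1.11, 1.269, -1.112]
contact_force: [-0.6, -0.5, 0.7]
grip_width: -0.0002
```

```bash
python3 - <<'E'
from h import *
im=grab_frame('top');cv2.imwrite('pics/t36.png',cv2.resize(im[110:300,350:550],None,fx=4,fy=4,interpolation=cv2.INTER_CUBIC));cv2.imwrite('pics/s36.png',grab_frame('side'))
o=get_obs();print(o['tcp_pos'],o['contact_force'],o['qvel'])
E
```

```text
[0.4284 0.081  0.2392] [ 0.5288 -0.3216 -0.2071] [ 0.0046 -0.0025 -0.0028 -0.0026 -0.003  -0.0026 -0.0039]
```

View pics/t36.png

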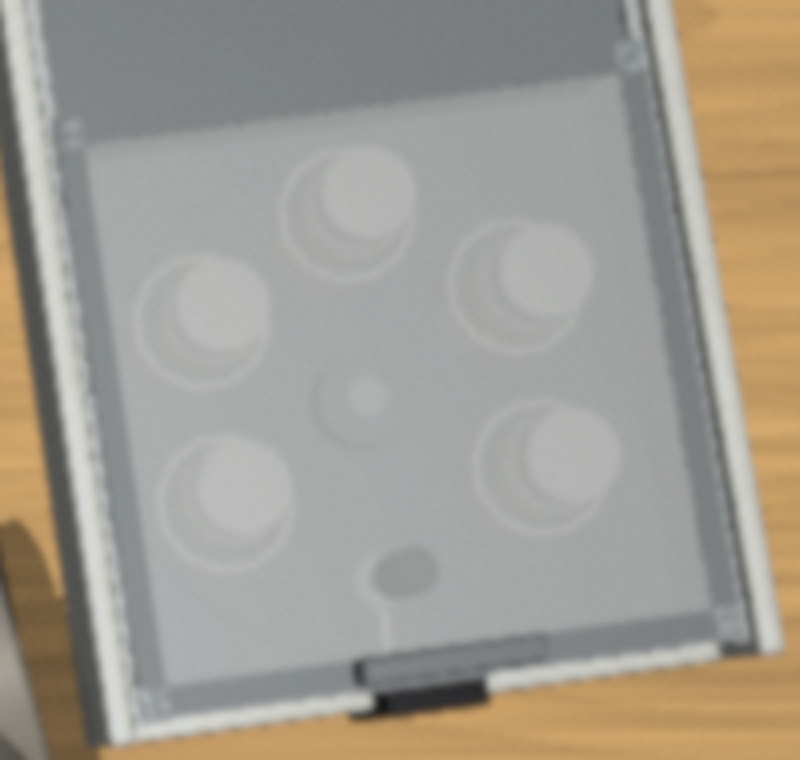

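View pics/s36.png

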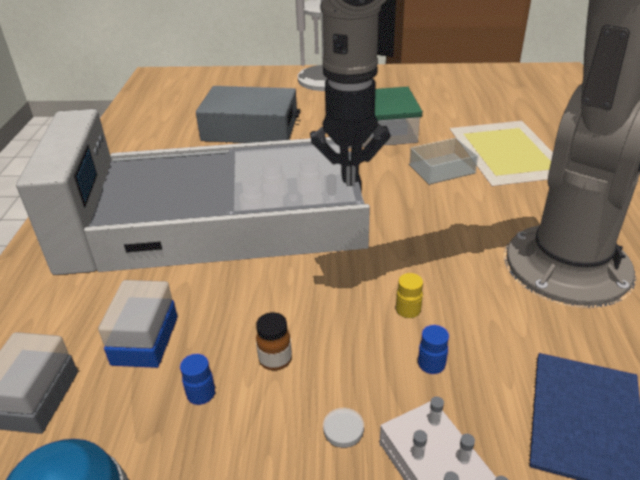

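```bash
python3 - <<'E'
from h import *
print(w2a(cast('top',[(463.5,273.3)],.125)[0]))
from bench import hand_in
print(hand_in())
E
```

```text
[-0.1235 -0.0002]
the job is handed in; nothing more can be done
None
```

The job is done and handed in at about 50 s of the 210 s allowed. The hand-in itself reports no verdict.

**What I did:** I pushed the cover open to its stop and stood all five white jars in the five cups. Then I held the knob and turned the carousel about 392° anticlockwise, so it passed the reader once and stopped there the second time. Last, I pushed the cover shut and drew the arm clear.

**Last checks:**
- **Cover:** the handle is at analyser x = −123.5 mm against −125 mm when fully shut, and the stop was felt at 14 N.
- **Jars:** all five look upright in their cups through the shut cover.
- **Carousel:** the knob is within about 1 to 3° of the reader (limit 8°). The tool pose gave 179.6°; the top camera gave 177.2° from the knob and about 178.7° from the cups, against 180°.
- **Bystanders:** the amber jar and the culture dish look unmoved in the side view.
- **Contact:** the arm touches nothing, with force readings near zero.

**Disagreements along the way:**
- The top and wrist cameras differed by up to about 5 mm on the jars.
- The second jar sat roughly 6 mm off-centre in the grip; I corrected for it when placing it.
- Lowering the fourth jar showed a brief sideways force of about 3 N, possibly from touching the cup or the cover handle.

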